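# Third hand for a pallet arm on its key block

## Task

Drop the wooden key block down into the pocket of the jig's cradle and swing the locking lever shut over it. Then pick up the steel pallet arm, keep it level and right way up, and press the front of its flange squarely and centrally against the bare front face of the locked block with a steady push of about 8 N (the sprung cradle is then pushed back about 10 mm, its pointer between the two long scale marks), so that I can screw it on. Finish while still holding and pressing it there in the gripper, clear of the bench and of the jig, and leave the two celluloid keys and the button lifter where they are.

Things in the scene. Friction and masses are not known exactly. Their poses are not given: they have to be found in the camera images.
- jig: Fixed aluminium base plate of the jig, 150 (x) x 100 (y) x 12 mm, lying on the bench. Origin: centre of its underside, bench height. +x is the pressing direction (roughly away from the robot), z up. On it rides the sprung cradle. At its +x end stands a 34 mm high, 50 mm wide spring block. On its +y side, on the top, are scale marks: two long ones (12 mm) at 4 and 18 mm of cradle travel, short ones at 0 and 10 mm.
- cradle (a joint): Travel in m of the sprung dark steel cradle along the jig's +x; 0 at rest, end stop at 0.022. The spring is preloaded: push needed = 3 N + 500 N/m x travel, so 8 N at 0.010, 5 N at 0.004, 12 N at 0.018. It springs back when let go. A small pointer on its +y side shows the travel on the scale.
- pocket (a point): Centre of the pocket's floor, 20 mm above the bench, moves with the cradle; axes parallel to the jig's. The pocket is open at the top, 41 mm (x) by 33 mm (y) inside. Walls 6 mm thick: front wall (-x side) 8 mm high above the floor, side walls 15 mm high; back fence (+x side) 8 mm thick and 42 mm high above the floor. The cradle is 45 mm wide (y).
- lever (a joint): Angle in rad of the steel locking lever about the vertical pivot behind the back fence. 0 = shut (lever points along the jig's -x, over the middle of the block); grows as it opens towards the jig's -y side, to 2.2. It starts open, 1.5 to 2.0, stays where it is left (light friction, under 1 N at the knob). The flat bar is 45 mm long, 12 wide, 10 thick, underside 53 mm above the pocket floor (3 mm above a seated block).
- lever_knob (a point): Centre of the top of the lever's upright round knob, a post 12 mm in diameter and 25 mm tall above the bar; the top is 108 mm above the bench. 40 mm from the pivot axis.
- lever_pivot (a point): Point on the lever's vertical pivot axis at the height of the knob's top; it lies 34 mm to the jig's +x side of the pocket centre, and moves with the cradle.
- key_block: Loose light wooden key block, 36 (x) x 28 (y) x 50 mm (z), its top 4 mm faced with cork, about 50 g. Origin: centre of its underside; stands upright on the bench. It goes into the pocket upright with its long side along the jig's x, either way round.
- pallet_arm: Loose steel pallet arm, 96 mm long, about 100 g, lying on the bench right way up. Origin: under the middle of its length, at its underside; +x towards the flange, z up. Upright flange plate at the +x end: 5 thick, 22 wide, 26 mm high, front face at x = +48 mm. Bar 10 mm wide (y), occupying z 8 to 20 mm, x -46 to +43 mm. Wooden pallet under the tail: x -48 to -18 mm, 26 wide, z 0 to 8 mm. Free bar to grip between x = -18 and +43 mm.
- flange (a point): Centre of the flange's front face, 48 mm ahead of the pallet arm's origin and 13 mm above its underside; axes of the pallet arm.
- celluloid_key1: Sky-blue celluloid key, 90 x 18 x 8 mm, lying on the bench; leave alone. Origin: centre of underside.
- celluloid_key2: A second like key beside it; leave alone.
- button_lifter: Chrome button lifter, slim hand tool about 125 mm long along its x and 12 mm high, lying on the bench; leave alone. Origin: near its middle, at bench height. About 0.15 m beyond it, far right on the bench and out of the way, stands a fixed funnel stand 178 mm high.
There are look-alikes about, which are no part of the job. What is shaped like the pallet_arm but blue or yellow is not meant.

How it is judged:
By the outcome, as a careful person would: the job done as asked, in the order asked, and still so for the second after the job is handed in, while the arm keeps its last pose, push and grip.
It also fails if it takes over 72 s, if anything falls off the work surface, if the arm or the gripper's body presses on something with over 40 N, if the wrist force passes 120 N, or if a joint passes its speed limit or range.

## Robot

A 7-joint arm with a two-finger parallel gripper is mounted at the origin on the work surface. World frame = base frame: x ahead of the robot, y to its left, z up, the work surface at z = 0. Lengths are in m, angles in rad, forces in N, time in s.
With the tool pointing down it reaches from about 0.425 to 0.925 m from the base axis. Payload 6.8 kg.
Tool frame: the origin (TCP) lies midway between the tips of the shut fingers; the grasp point (between the pads) lies 19 mm behind it; z points along the fingers, y is the direction in which the jaws open and shut (so a half turn about z gives the same grasp; the last joint's range is limited). The gripper opens to 88 mm and grips with 3 to 60 N. Pads are 20 mm wide; open, the fingers measure 115 mm over their backs; the gripper's body (75 mm by 178 mm) begins 61 mm behind the grasp point.
Start: joints at [1.134, 0.477, 0.022, 1.555, -0.011, 1.109, -0.083], TCP at [0.218, -0.639, 0.223] pointing down, gripper open.
Joint ranges: [-2.96, 2.96], [-0.34, 2.1], [-1.41, 1.46], [0.24, 2.44], [-1.37, 4.51], [0.17, 1.92], [-2.96, 2.96]. Speed limits (rad/s): [2.39, 2.39, 3.14, 3.14, 3.14, 3.14, 3.14].

## Interface

Orientations are given as a unit quaternion [w, x, y, z].
In Python, from rig import telemetry, snapshot, camera_model, ctrl gives the robot as it stands.
- The arm moves only by the shell command python3 -m handwheel 'ROWS' [OPENING] [FORCE]. ROWS is JSON, one flat list of numbers, 6 for each row, row after row: the shift along the tool's x, y, z each as a share of 150 mm, from -1 to 1, then the turn, a rotation vector about the tool's x, y, z each as a share of pi/2 rad, from -1 to 1. A call has 1 to 20 rows; each row is the pose to reach, as a shift and turn from the pose commanded when the call began, along the tool's axes at that moment; what a row does not reach only later rows make up. A row lasts 1/8 s, in which the tool goes at most 62.5 mm and 10.7 degrees, less where a joint would pass 70% of its speed; a pose out of reach is approached as far as the arm can. A call with a number of a shift or a turn outside -1 to 1 is refused whole. A call with a gripper value outside its range is refused whole. OPENING is the opening, from 0 (shut) to 1 (fully open), set as the call begins (- or left out, the last holds). The fingers move at their own pace and stop on an object; FORCE is the grip in N (left out, the last holds). Time passes only in rows, so rows that repeat a pose let the fingers close. It gives the time, the measured TCP pose, the force and the opening at its end, in the units of the state.
- telemetry.sense(): the state, without advancing time (a new reading comes with each control period).
- snapshot(name): name is "scene" or "top" or "wrist"; returns the picture (420x560x3 uint8, red, green, blue); there is no depth.
- camera_model(name): a dict with "fx", "fy", "cx", "cy" (pixels), "xyz" and "attitude" of the camera in the world. Camera axes: x right, y up, looking along -z (the intrinsics and any distortion apply to the point x, -y, -z); pixel columns grow to the right and rows downward; lengths in m; the calibration is good to about 2 mm. A picture is of the moment at which its call begins: read the wrist's pose just before it. camera_model takes no time and is no camera call; for the wrist camera it gives the pose at the moment of the call.
- ctrl.sign_off(): hands the job in, once; it reports no verdict.
The state is a dict: "time": time; "joint_pos": joint angles; "qd": joint speeds; "joint_torque": joint torques, N m; "ee_pos": TCP position; "tcp_rot": TCP orientation; "ft_force": force on the tool from outside, world axes, zero at the start; "ft_torque": the same for the moment, N m; "opening": finger opening in m.
Only numpy, scipy, OpenCV 4.12 (cv2) and the standard library are available. Lean on these libraries where they do the work, as an engineer would, in place of code of your own. Each camera call takes 0.05 s, during which the arm holds its last target.

## Working session

There is one attempt and no reset: what is moved stays moved. The work goes in short steps, Python scripts to look and compute and a shell command to move; the robot and the scene stay as the last step left them, time stands still between calls to the robot, and variables do not carry over. Pictures are saved under pics/ and viewed, and the job is handed in when it is done.

```bash
ls; mkdir -p pics; python3 - <<'E'
from rig import telemetry, snapshot, camera_model, ctrl
import cv2
print(telemetry.sense())
for n in ["scene","top","wrist"]:
    print(n,camera_model(n))
    cv2.imwrite(f"pics/{n}0.png",snapshot(n)[:,:,::-1])
E
```

```text
pics
{'time': 0.0, 'joint_pos': array([ 1.13389849,  0.47780538,  0.02238402,  1.55642644, -0.01146562,
        1.10932258, -0.08309055]), 'qd': array([-9.73468962e-04, -5.00902765e-04, -4.72355934e-04,  1.51461739e-03,
        4.08027829e-04, -1.79730807e-03,  8.38724548e-05]), 'joint_torque': array([ 8.70306321e-04, -5.82854176e+01,  1.53461471e+00, -2.72616398e+01,
       -5.44794265e-02,  1.68098876e-02,  1.60540649e-04]), 'ee_pos': array([ 0.21771651, -0.63828974,  0.22168964]), 'tcp_rot': array([-8.84242299e-04,  9.86515894e-01,  1.63662915e-01, -2.41646464e-04]), 'ft_force': array([ 0.52063573, -0.19985987, -0.66962376]), 'ft_torque': array([-0.00247673,  0.02520574,  0.01405779]), 'opening': 0.08783283484266358}
scene {'fx': 447.8288199461081, 'fy': 447.8288199461081, 'cx': 278.1611580723735, 'cy': 205.2356438426182, 'xyz': array([1.20511416, 0.22592021, 0.68880393]), 'attitude': array([0.54017831, 0.23637433, 0.32917907, 0.73754709])}
top {'fx': 440.9032467604856, 'fy': 440.9032467604856, 'cx': 281.09921172680134, 'cy': 203.29490526737015, 'xyz': array([0.48098212, 0.00661873, 1.09950752]), 'attitude': array([-0.69580887, -0.03584973,  0.02915127,  0.71673916])}
wrist {'fx': 296.92461156798544, 'fy': 296.92461156798544, 'cx': 275.21584302526026, 'cy': 210.9431194969301, 'xyz': array([ 0.28200219, -0.61555164,  0.38387797]), 'attitude': array([ 0.80724273, -0.10131452,  0.07346128, -0.57679978])}
```

View pics/scene0.png

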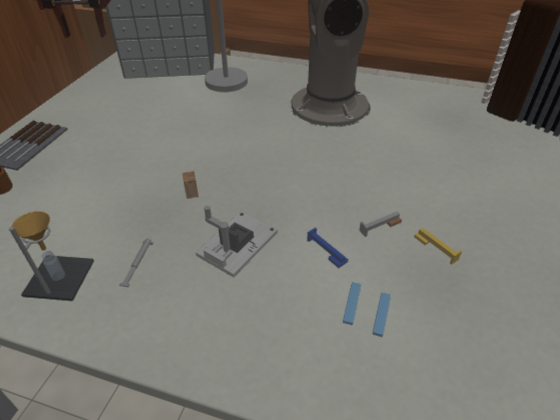

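View pics/top0.png

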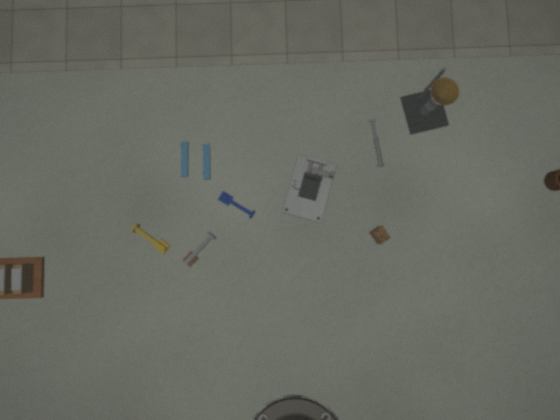

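View pics/wrist0.png

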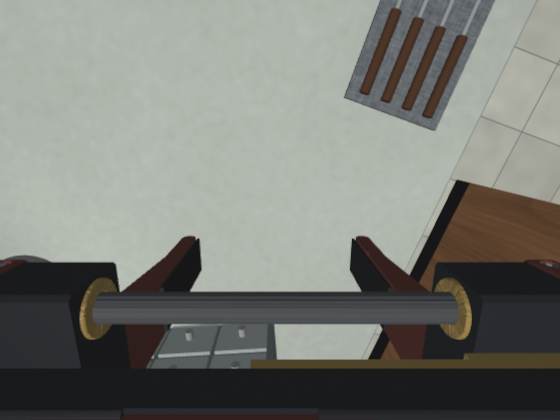

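The top view shows the jig at about (311,188), the wood block at (380,235), the steel arm from (190,258) to (213,236), and blue and yellow look-alikes. I'll write the helpers and take a zoomed measurement.

```bash
cat > h.py <<'E'
import numpy as np, cv2, json
from scipy.spatial.transform import Rotation as R
from rig import telemetry, snapshot, camera_model, ctrl
def Rq(q): return R.from_quat([q[1],q[2],q[3],q[0]])
def cast(cm,px,z):
    px=np.atleast_2d(np.array(px,float))
    d=np.c_[(px[:,0]-cm['cx'])/cm['fx'],-(px[:,1]-cm['cy'])/cm['fy'],-np.ones(len(px))]
    d=Rq(cm['attitude']).apply(d); o=np.array(cm['xyz'])
    return o+d*((z-o[2])/d[:,2])[:,None]
def proj(cm,P):
    P=np.atleast_2d(np.array(P,float))
    c=Rq(cm['attitude']).inv().apply(P-cm['xyz'])
    return np.c_[cm['cx']+cm['fx']*c[:,0]/-c[:,2],cm['cy']+cm['fy']*c[:,1]/c[:,2]]
def take(name,out):
    cm=camera_model(name); im=snapshot(name)[:,:,::-1].copy()
    cv2.imwrite(f"pics/{out}.png",im); np.save(f"pics/{out}.npy",np.array(cm,dtype=object),allow_pickle=True)
    return im,cm
def load(out): return cv2.imread(f"pics/{out}.png"),np.load(f"pics/{out}.npy",allow_pickle=True).item()
def crop(im,x0,y0,x1,y1,s,out):
    cv2.imwrite(f"pics/{out}.png",cv2.resize(im[y0:y1,x0:x1],None,fx=s,fy=s,interpolation=cv2.INTER_CUBIC))
def tri(views):
    A=np.zeros((3,3));b=np.zeros(3)
    for cm,px in views:
        o=np.array(cm['xyz']); d=cast(cm,px,o[2]-1)[0]-o; d/=np.linalg.norm(d)
        M=np.eye(3)-np.outer(d,d); A+=M;b+=M@o
    return np.linalg.solve(A,b)
def togo(target,q_yaw=None):
    """shares to go from sensed pose to world target TCP; yaw: world yaw of tool y axis (jaw), tool down"""
    s=telemetry.sense(); Rt=Rq(s['tcp_rot'])
    d=Rt.inv().apply(np.array(target)-s['ee_pos'])/0.15
    out=[d]
    if q_yaw is not None:
        y=np.array([np.cos(q_yaw),np.sin(q_yaw),0]); best=None
        for sg in (1,-1):
            yy=y*sg; z=np.array([0,0,-1.]); x=np.cross(yy,z)
            rv=(Rt.inv()*R.from_matrix(np.c_[x,yy,z])).as_rotvec()
            if best is None or np.linalg.norm(rv)<np.linalg.norm(best): best=rv
        out.append(best/(np.pi/2))
    return out
E
python3 - <<'E'
from h import *
cm=camera_model('top'); im=cv2.imread('pics/top0.png')
crop(im,170,130,400,280,3,'c1')
sc=camera_model('scene'); im=cv2.imread('pics/scene0.png')
crop(im,170,160,310,280,5,'c2')
for n,p,z in [('jig',(311,188),.012),('block',(380,235),.05),('tail',(190,258),.01),('fl',(213,236),.02)]: print(n,cast(cm,p,z)[0].round(3))
for n,p in [('block',(190,185)),('arm tail',(395,219)),('flange',(363,226))]: print(n,cast(sc,p,.02)[0].round(3))
E
```

```text
jig [ 0.617 -0.06   0.012]
block [ 0.495 -0.217  0.05 ]
tail [0.453 0.243 0.01 ]
fl [0.505 0.184 0.02 ]
block [ 0.498 -0.222  0.02 ]
arm tail [0.471 0.249 0.02 ]
flange [0.513 0.188 0.02 ]
```

View pics/c1.png

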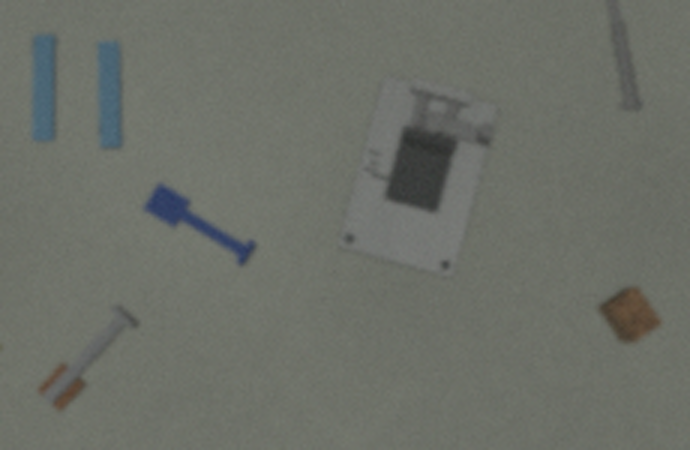

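View pics/c2.png

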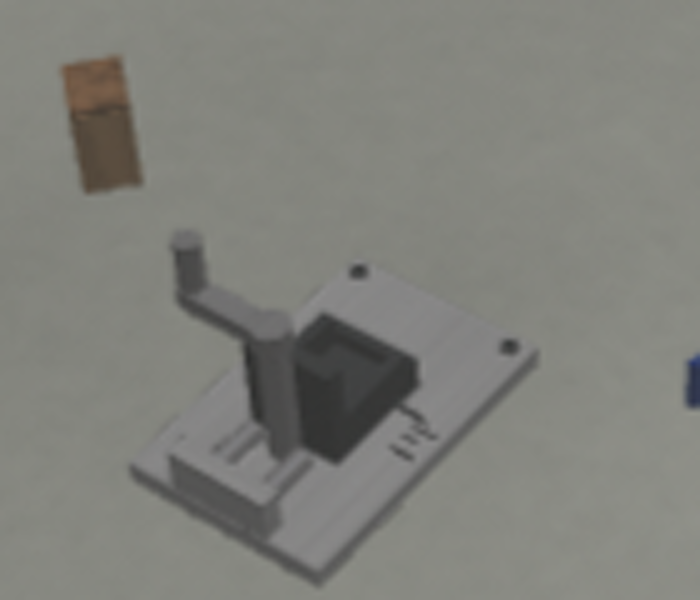

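```bash
python3 - <<'E'
from h import *
s=telemetry.sense(); cm=camera_model('wrist'); Rt=Rq(s['tcp_rot'])
print('cam off tool',Rt.inv().apply(cm['xyz']-s['ee_pos']).round(4)); Rc=Rt.inv()*Rq(cm['attitude']); print('look',Rc.apply([0,0,-1]).round(3),'right',Rc.apply([1,0,0]).round(3), 'relquat',Rc.as_quat().round(4))
# ground point at pixel (280,130) relative to TCP in tool frame
for z in (.05,):
  p=cast(cm,(278,130),z)[0]; print(Rt.inv().apply(p-s['ee_pos']).round(3))
# masks
top=cv2.imread('pics/top0.png'); ct=camera_model('top')
hsv=cv2.cvtColor(top,cv2.COLOR_BGR2HSV)
m=((hsv[...,0]<18)&(hsv[...,1]>75)).astype(np.uint8); m[:, :360]=0; m[:,410:]=0; m[:210]=0;m[260:]=0
ys,xs=np.nonzero(m); r=cv2.minAreaRect(np.c_[xs,ys].astype(np.float32)); print(r,len(xs))
b=cast(ct,cv2.boxPoints(r),.05); print(b.round(3), b.mean(0).round(3))
E
```

```text
cam off tool [ 0.0681 -0.0011 -0.1621]
look [-0.248  0.     0.969] right [0.001 1.    0.   ] relquat [-0.7019 -0.7012 -0.0884 -0.0885]
[0.073 0.002 0.172]
((379.96148681640625, 234.69229125976562), (14.42220401763916, 12.480753898620605), 56.30992889404297) 169
[[ 0.503 -0.195  0.05 ]
 [ 0.518 -0.221  0.05 ]
 [ 0.49  -0.238  0.05 ]
 [ 0.474 -0.213  0.05 ]] [ 0.496 -0.217  0.05 ]
```

```bash
python3 -m handwheel '[0.4,-0.4,0,0,0,0, 0.8,-0.8,0,0,0,0, 1,-1,0,0,0,0, 1,-1,0,0,0,0]' 1 && python3 -m handwheel '[0.4,-0.4,0,0,0,0, 0.8,-0.8,0,0,0,0, 1,-1,0,0,0,0, 1,-1,0,0,0,0]' && python3 -m handwheel '[0.17,-0.05,0,0,0,0, 0.17,-0.05,0,0,0,0, 0.17,-0.05,0,0,0,0]'
python3 - <<'E'
from h import *
im,cm=take('wrist','w1'); s=telemetry.sense(); print(s['time'],s['ee_pos'],s['ft_force'])
E
```

```text
time: 0.65
ee_pos: [0.3135, -0.4446, 0.2226]
tcp_rot: [-0.001, 0.986, 0.166, 0.0]
ft_force: [0.8, -0.5, -0.1]
opening: 0.0879
time: 1.15
ee_pos: [0.4065, -0.2543, 0.2227]
tcp_rot: [-0.0, 0.986, 0.166, 0.0]
ft_force: [0.4, -0.2, 0.2]
opening: 0.0874
time: 1.52
ee_pos: [0.4258, -0.2435, 0.2224]
tcp_rot: [-0.0, 0.987, 0.163, -0.0]
ft_force: [0.3, -0.5, -0.8]
opening: 0.088
1.575 [ 0.42568451 -0.24373405  0.22244704] [-0.68578598  0.04619039 -0.54327414]
```

View pics/w1.png

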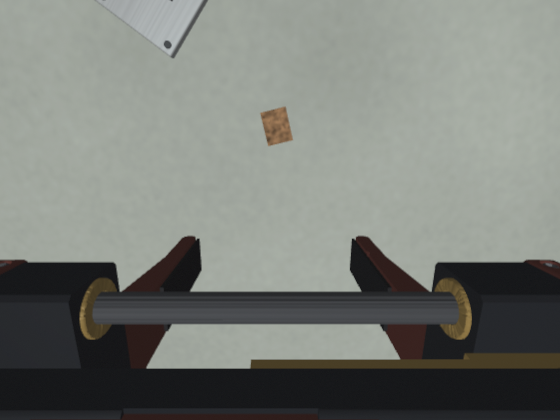

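The block shows its cork top at (277,126), about 25x33 px. I'll measure it.

```bash
cat >> h.py <<'E'
def blockrect(im,cm,box,z=.05,lo=70):
    hsv=cv2.cvtColor(im,cv2.COLOR_BGR2HSV)
    m=((hsv[...,0]<20)&(hsv[...,1]>lo)).astype(np.uint8); k=np.zeros_like(m); x0,y0,x1,y1=box; k[y0:y1,x0:x1]=1; m*=k
    m=cv2.morphologyEx(m,cv2.MORPH_CLOSE,np.ones((5,5)))
    c=max(cv2.findContours(m,cv2.RETR_EXTERNAL,cv2.CHAIN_APPROX_NONE)[0],key=cv2.contourArea)
    P=cast(cm,c[:,0,:],z)
    r=cv2.minAreaRect((P[:,:2]*1e4).astype(np.float32))
    b=cv2.boxPoints(r)/1e4; e=[b[1]-b[0],b[2]-b[1]]; L=max(e,key=np.linalg.norm); S=min(e,key=np.linalg.norm)
    return np.array(r[0])/1e4, np.linalg.norm(L),np.linalg.norm(S),np.degrees(np.arctan2(L[1],L[0]))
E
python3 - <<'E'
from h import *
im,cm=load('w1'); print(blockrect(im,cm,(240,90,320,160)))
E
```

```text
(array([ 0.49882686, -0.21853828]), np.float32(0.035134472), np.float32(0.027155455), np.float32(32.763683))
```

```bash
python3 - <<'E'
from h import *
for z in (.10,.02): print(togo([.4988,-.2185,z],np.radians(-57.2)))
E
```

```text
[array([ 0.51634644, -0.00261943,  0.81586899]), array([-1.39292816e-04,  5.37335337e-04, -1.56227490e-01])]
[array([ 0.51680634, -0.00255887,  1.34920212]), array([-1.39292816e-04,  5.37335337e-04, -1.56227490e-01])]
```

```bash
python3 -m handwheel '[0.3,0,0.2,0,0,-0.08, 0.517,-0.002,0.5,0,0,-0.156, 0.517,-0.002,0.816,0,0,-0.156, 0.517,-0.002,0.816,0,0,-0.156]' 1 20
python3 - <<'E'
from h import *
print(togo([.4988,-.2185,.02],np.radians(-57.2)))
E
```

```text
time: 2.08
ee_pos: [0.4966, -0.2175, 0.0972]
tcp_rot: [-0.002, 0.959, 0.282, -0.003]
ft_force: [-0.9, -0.6, 0.4]
opening: 0.0879
[array([0.0115953 , 0.01670818, 0.51433615]), array([-3.85726515e-03,  3.28542478e-03,  1.75561438e-05])]
```

```bash
python3 -m handwheel '[0,0,0.25,0,0,0, 0,0,0.45,0,0,0, 0,0,0.53,0,0,0, 0,0,0.53,0,0,0]' && python3 -m handwheel '[0,0,0,0,0,0, 0,0,0,0,0,0, 0,0,0,0,0,0, 0,0,0,0,0,0, 0,0,0,0,0,0, 0,0,0,0,0,0]' 0 20
```

```text
time: 2.58
ee_pos: [0.5002, -0.2182, 0.0217]
tcp_rot: [0.0, 0.959, 0.282, 0.0]
ft_force: [0.3, -0.2, 0.1]
opening: 0.0874
time: 3.32
ee_pos: [0.5, -0.2174, 0.0207]
tcp_rot: [-0.0, 0.959, 0.283, -0.0]
ft_force: [-0.0, 0.4, 0.2]
opening: 0.0313
```

```bash
python3 -m handwheel '[0,0,0,0,0,0, 0,0,0,0,0,0]' 0 20 && python3 -m handwheel '[0,0,-0.4,0,0,0, 0,0,-0.8,0,0,0, 0,0,-1,0,0,0, 0,0,-1,0,0,0]'
python3 - <<'E'
from h import *
im,cm=take('wrist','w2'); s=telemetry.sense(); print(s['time'],s['ee_pos'],s['ft_force'])
print(togo([.44,-.12,.26],np.radians(-104)))
E
```

```text
time: 3.58
ee_pos: [0.5001, -0.2174, 0.0207]
tcp_rot: [0.0, 0.959, 0.283, 0.0]
ft_force: [0.3, 0.3, -0.8]
opening: 0.0278
time: 4.08
ee_pos: [0.5016, -0.2179, 0.1732]
tcp_rot: [0.002, 0.959, 0.283, 0.002]
ft_force: [-0.5, -0.7, -1.4]
opening: 0.0275
4.125 [ 0.50027337 -0.21754481  0.17124081] [ 0.58995569  1.11795222 -1.40266351]
[array([ 0.015913  , -0.76346205, -0.59275975]), array([ 0.0006181 , -0.00082408,  0.52078106])]
```

View pics/w2.png

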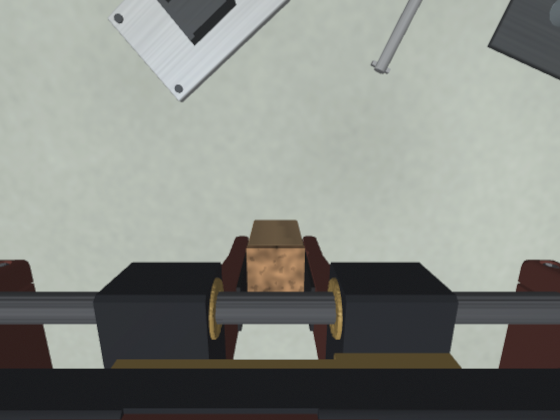

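Block held upright. Next I'll turn it to the jig yaw and move to view the jig.

```bash
python3 - <<'E'
from h import *
print(togo([.51,-.034,.24],np.radians(-104)))
E
```

```text
[array([ 0.71893341, -0.99190954, -0.45919057]), array([ 0.0006181 , -0.00082408,  0.52078106])]
```

```bash
python3 -m handwheel '[0.2,-0.27,-0.3,0,0,0.11, 0.4,-0.6,-0.46,0,0,0.22, 0.65,-0.9,-0.46,0,0,0.33, 0.72,-0.99,-0.46,0,0,0.44, 0.72,-0.99,-0.46,0,0,0.52, 0.72,-0.99,-0.46,0,0,0.52, 0.72,-0.99,-0.46,0,0,0.52]'
python3 - <<'E'
from h import *
im,cm=take('wrist','w3'); s=telemetry.sense(); print(s['time'],s['ee_pos'],s['tcp_rot'],s['ft_force'])
E
```

```text
time: 5.0
ee_pos: [0.5095, -0.0345, 0.2386]
tcp_rot: [0.0, 0.993, -0.12, -0.001]
ft_force: [-0.1, -0.9, -0.9]
opening: 0.0278
5.05 [ 0.509693   -0.03454674  0.2388764 ] [ 1.00736523e-04  9.92698035e-01 -1.20623291e-01 -7.89261115e-04] [ 0.31456131  0.14308551 -0.05684413]
```

View pics/w3.png

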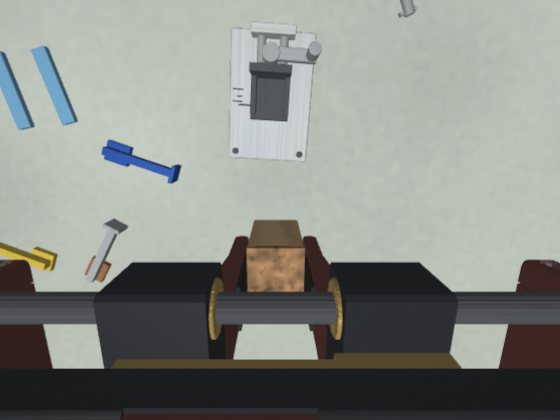

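```bash
python3 - <<'E'
from h import *
im,cm=load('w3'); crop(im,215,10,335,175,4.8,'c3')
E
```

```text
(no output)
```

View pics/c3.png

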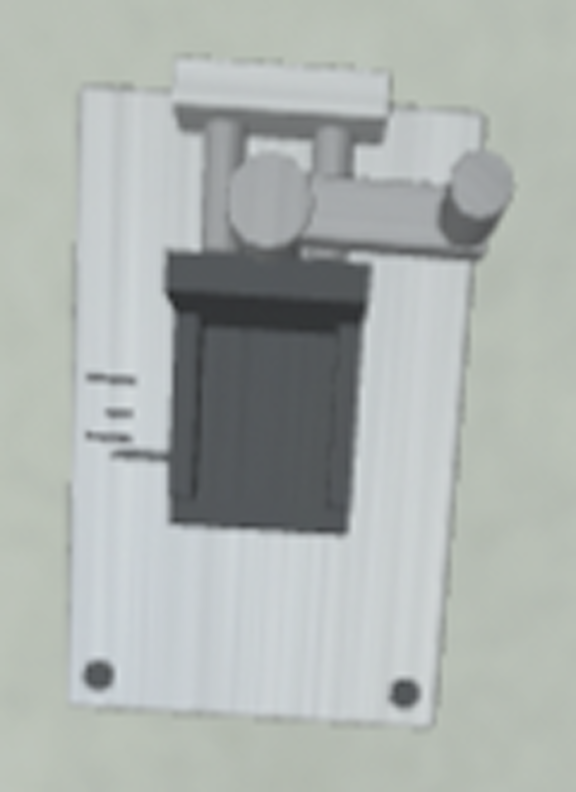

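```bash
cat >> h.py <<'E'
def cc(p,x0,y0,s): p=np.atleast_2d(np.array(p,float)); return (p+.5)/s-.5+[x0,y0]
E
python3 - <<'E'
from h import *
im,cm=load('w3'); f=lambda p,z: cast(cm,cc(p,215,10,4.8),z)[:,:2]
pl=f([(70,702),(432,724),(484,112),(82,88)],.012)
c=pl.mean(0); print('plate',pl.round(4).tolist(),c)
ax=(pl[2]+pl[3]-pl[0]-pl[1]); print('len',np.linalg.norm(ax)/2,'wid',np.linalg.norm(pl[1]+pl[2]-pl[0]-pl[3])/2,'yaw',np.degrees(np.arctan2(ax[1],ax[0])))
w=(pl[0]+pl[3]-pl[1]-pl[2]); print('yaw from y',np.degrees(np.arctan2(w[1],w[0]))-90)
yaw=np.arctan2(ax[1],ax[0]); ex=np.array([np.cos(yaw),np.sin(yaw)]); ey=np.array([-ex[1],ex[0]])
J=lambda P: np.c_[(P-c)@ex,(P-c)@ey].round(4).tolist()
print('front wall top',J(f([(170,522),(347,534)],.028)))
print('fence top back/front',J(f([(165,252),(370,266),(170,296),(367,308)],.062)))
print('pivot top',J(f([(270,200)],.085)),J(f([(270,200)],.095)))
print('knob top',J(f([(483,186)],.108)), f([(483,186)],.108))
print('pocket inner back', J(f([(203,328),(337,335)],.02)))
print('screws',J(f([(98,674),(404,692)],.012)))
E
```

```text
plate [[0.5635, 0.0146], [0.5346, -0.0786], [0.6759, -0.1225], [0.7042, -0.0288]] [ 0.61955339 -0.05383471]
len 0.14756782782395705 wid 0.09777175787077114 yaw -17.193124278120834
yaw from y -17.00821859123907
front wall top [[-0.0267, 0.0224], [-0.0269, -0.0219]]
fence top back/front [[0.0278, 0.0228], [0.0277, -0.0218], [0.019, 0.0214], [0.0192, -0.0218]]
pivot top [[0.0338, -0.0]] [[0.0313, -0.0003]]
knob top [[0.0329, -0.04]] [[ 0.6391216  -0.10176467]]
pocket inner back [[0.02, 0.0167], [0.0204, -0.0165]]
screws [[-0.0659, 0.0415], [-0.0658, -0.0406]]
```

```bash
python3 - <<'E'
from h import *
im,cm=load('w3'); crop(im,230,205,325,305,6,'c4')
p=np.array([.5097,-.0345,.2388]); Rt=Rq([0,.9927,-.1206,0])
P=cast(cm,[(248,247),(304,247)],p[2]+.0297); print(Rt.inv().apply(P-p).round(4))
P=cast(cm,[(250.5,220.5),(298,220.5)],p[2]-.0203); print(Rt.inv().apply(P-p).round(4))
E
```

```text
[[ 0.0158 -0.0141 -0.0297]
 [ 0.0158  0.0124 -0.0297]]
[[ 0.0142 -0.017   0.0203]
 [ 0.0143  0.0134  0.0203]]
```

View pics/c4.png

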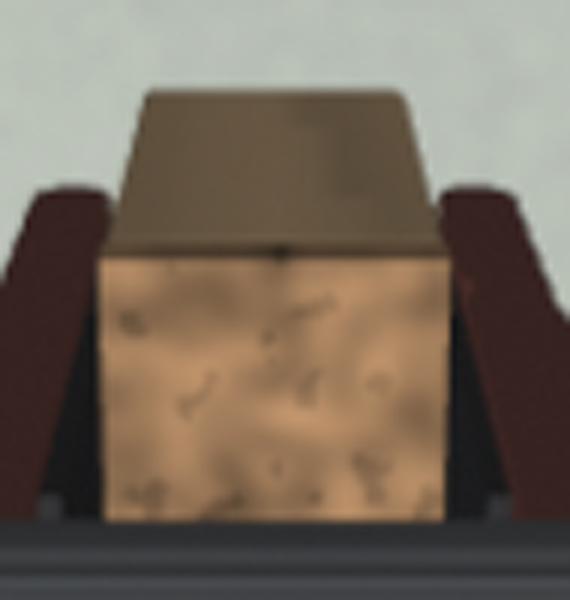

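```bash
python3 - <<'E'
from h import *
im,cm=take('top','t1'); crop(im,270,140,350,235,6,'c5')
im,cm=take('scene','s1'); crop(im,150,150,330,280,4.4,'c6')
E
```

```text
(no output)
```

View pics/c6.png

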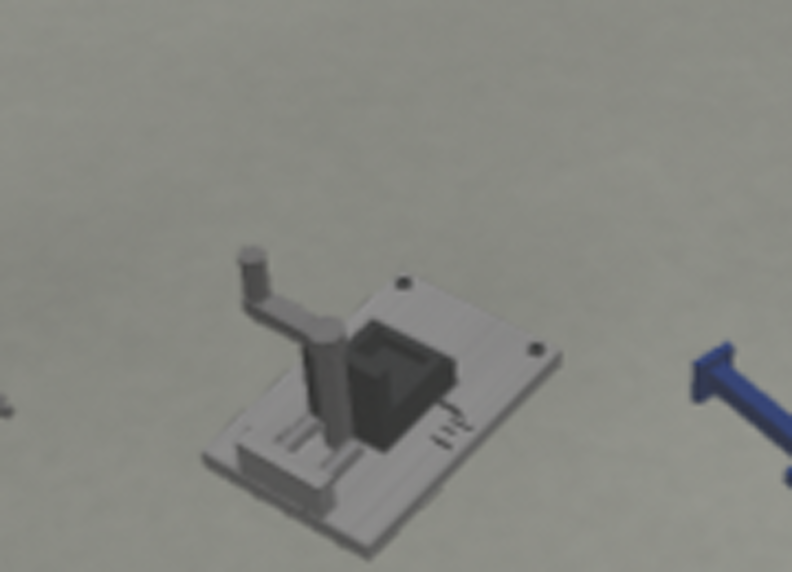

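View pics/c5.png

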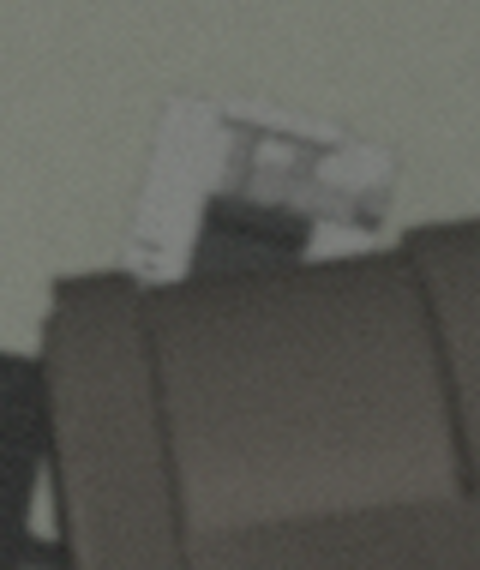

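```bash
python3 - <<'E'
from h import *
im,cm=load('s1'); f=lambda p,z: cast(cm,cc(p,150,150,4.4),z)[:,:2]
pl=f([(561,352),(415,272),(205,455),(370,544)],.012); c=pl.mean(0)
ax=(pl[2]+pl[3]-pl[0]-pl[1]); yaw=np.degrees(np.arctan2(ax[1],ax[0])); w=pl[0]+pl[3]-pl[1]-pl[2]
print(pl.round(4).tolist(),c,np.linalg.norm(ax)/2,np.linalg.norm(w)/2,yaw,np.degrees(np.arctan2(w[1],w[0]))-90)
print('screws scene',f([(403,283),(537,349)],.012)); 
iw,cw=load('w3'); print('screws wrist',cast(cw,cc([(404,692),(98,674)],215,10,4.8),.012)[:,:2])
print('knob scene',f([(252,255)],.108))
it,ct=cv2.imread('pics/top0.png'),camera_model('top')
t=cast(ct,cc([(349,238),(445,265)],170,130,3),.012)[:,:2]; print('screws top',t)
p4=cast(ct,cc([(340,246),(449,275),(497,102),(383,78)],170,130,3),.012)[:,:2]; print('plate top',p4.mean(0))
p=np.array([.5097,-.0345,.2388]); Rt=Rq([0,.9927,-.1206,0])
P=cast(cw,[(245.9,247.6),(304.6,247.6)],p[2]+.0297); print(Rt.inv().apply(P-p).round(4))
P=cast(cw,[(254,219.9),(297,219.9)],p[2]-.0203); print(Rt.inv().apply(P-p).round(4))
E
```

```text
[[0.5694, 0.0153], [0.5374, -0.0724], [0.6811, -0.1202], [0.7069, -0.0284]] [ 0.6236837  -0.05142977] 0.14791756041561996 0.09421539119021216 -18.027229241955176 -17.845144394256778
screws scene [[ 0.54671667 -0.07519957]
 [ 0.57086986  0.00357327]]
screws wrist [[ 0.54472074 -0.07315719]
 [ 0.56881584  0.00528053]]
knob scene [[ 0.64309922 -0.10203937]]
screws top [[ 0.56688251  0.00376058]
 [ 0.54225216 -0.07448115]]
plate top [ 0.61768848 -0.05433633]
[[ 0.0155 -0.0151 -0.0297]
 [ 0.0155  0.0127 -0.0297]]
[[ 0.0146 -0.0147  0.0203]
 [ 0.0147  0.0127  0.0203]]
```

```bash
python3 - <<'E'
from h import *
for z in (.11,.0417): print(togo([.6214,-.0555,z],np.radians(-107.1)))
E
```

```text
[array([ 0.75558806, -0.04300892,  0.86186847]), array([0.00013556, 0.00042856, 0.03551906])]
[array([ 0.75589712, -0.04309728,  1.31720169]), array([0.00013556, 0.00042856, 0.03551906])]
```

```bash
python3 -m handwheel '[0.35,-0.02,0,0,0,0.036, 0.65,-0.043,0.2,0,0,0.036, 0.756,-0.043,0.5,0,0,0.036, 0.756,-0.043,0.86,0,0,0.036, 0.756,-0.043,0.86,0,0,0.036, 0.756,-0.043,0.86,0,0,0.036]'
python3 - <<'E'
from h import *
im,cm=take('wrist','w4'); im2,_=take('scene','s2'); crop(im2,170,160,310,280,5,'c7')
s=telemetry.sense(); print(s['time'],s['ee_pos'],s['tcp_rot'],s['ft_force']); print(togo([.6214,-.0555,.0417],np.radians(-107.1)))
E
```

```text
time: 5.9
ee_pos: [0.6228, -0.0552, 0.1126]
tcp_rot: [-0.0, 0.989, -0.149, 0.001]
ft_force: [0.7, -0.2, -0.2]
opening: 0.0278
6.0 [ 0.62353809 -0.05510726  0.1136632 ] [-2.76476137e-04  9.88805282e-01 -1.49194316e-01  2.25700123e-03] [-0.25690445  0.5730189  -0.02646008]
[array([-0.01494849,  0.00729269,  0.47968524]), array([-0.00077535, -0.00278943, -0.00067247])]
```

View pics/w4.png

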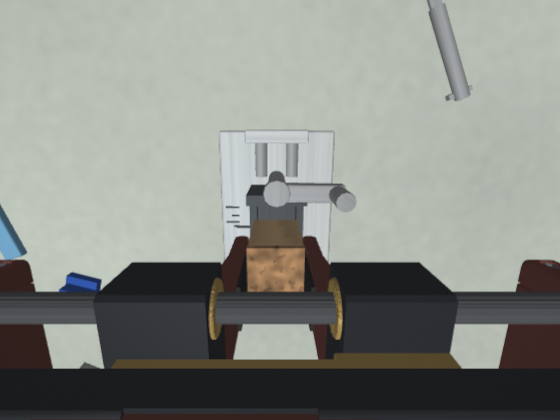

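View pics/c7.png

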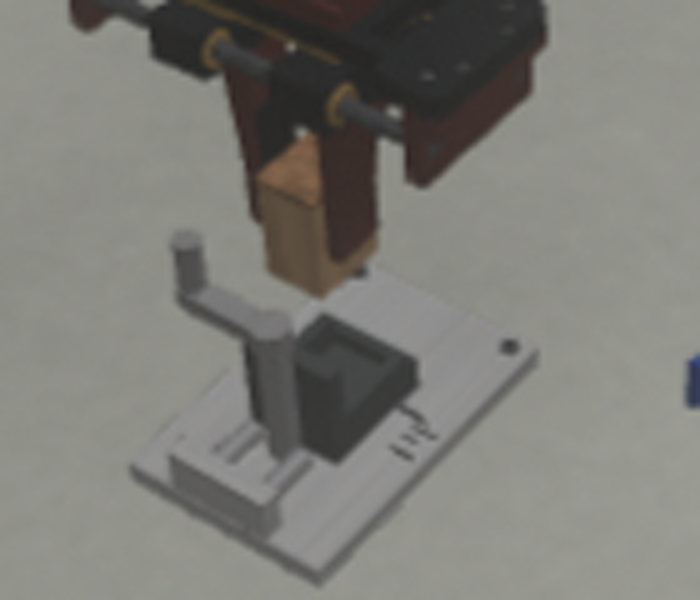

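```bash
python3 -m handwheel '[0,0,0.15,0,0,0, 0,0,0.25,0,0,0, 0,0,0.25,0,0,0, 0,0,0.25,0,0,0]'
python3 - <<'E'
from h import *
im,cm=take('wrist','w5')
s=telemetry.sense(); print(s['time'],s['ee_pos'],s['tcp_rot'],s['ft_force']); print(togo([.6214,-.0555,.0417],np.radians(-107.1)))
crop(im,215,120,340,300,4,'c8')
E
```

```text
time: 6.5
ee_pos: [0.6224, -0.0551, 0.0742]
tcp_rot: [-0.0, 0.989, -0.149, 0.001]
ft_force: [0.3, 0.5, -0.5]
opening: 0.028
6.55 [ 0.62244948 -0.05504855  0.07423973] [-8.83409657e-05  9.88806991e-01 -1.49198389e-01  7.53135055e-04] [ 0.2414052  -0.19059461 -0.17913099]
[array([-0.00611439,  0.00502673,  0.21692083]), array([-0.00025379, -0.00093154, -0.00067728])]
```

View pics/c8.png

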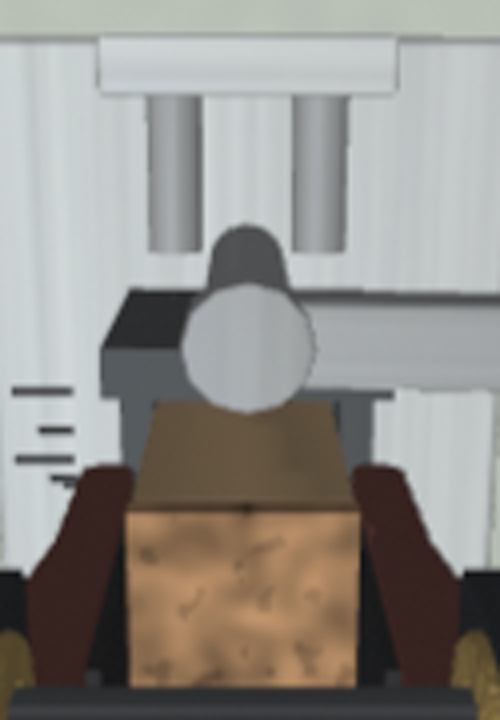

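```bash
python3 -m handwheel '[-0.006,0.004,0.08,0,0,0, -0.006,0.004,0.14,0,0,0, -0.006,0.004,0.14,0,0,0, -0.006,0.004,0.14,0,0,0]'
python3 -c "
from h import *
print(telemetry.sense()['ft_force']); print(togo([.6214,-.0555,.0412],np.radians(-107.1)))"
```

```text
time: 7.05
ee_pos: [0.6208, -0.0553, 0.0522]
tcp_rot: [-0.0, 0.989, -0.149, -0.0]
ft_force: [0.2, 1.1, -0.9]
opening: 0.0281
[ 0.24305981  1.12296842 -0.93767541]
[array([ 4.42228193e-03, -6.51670325e-05,  7.30496331e-02]), array([-1.94441493e-05,  9.40901405e-05, -6.57342274e-04])]
```

Little force so far, so I'll lower it slowly to the floor.

```bash
python3 -m handwheel '[0.003,0,0.025,0,0,0, 0.003,0,0.05,0,0,0, 0.003,0,0.073,0,0,0, 0.003,0,0.073,0,0,0]'
python3 - <<'E'
from h import *
for i in range(2):
  im,cm=take('wrist','w6')
  s=telemetry.sense(); print(s['time'],s['ee_pos'],s['ft_force'])
take('scene','s3'); im,_=load('s3'); crop(im,170,160,310,280,5,'c9')
crop(im if 0 else load('w6')[0],215,120,340,300,4,'c10')
E
```

```text
time: 7.55
ee_pos: [0.6211, -0.0555, 0.0411]
tcp_rot: [0.0, 0.989, -0.149, -0.0]
ft_force: [-0.2, -0.0, -1.2]
opening: 0.028
7.6 [ 0.62108545 -0.05550181  0.04118886] [ 0.3919908  -0.3496899  -1.59873291]
7.65 [ 0.62108994 -0.05552557  0.04124265] [-0.68507787  0.20157036 -0.24287872]
```

View pics/c9.png

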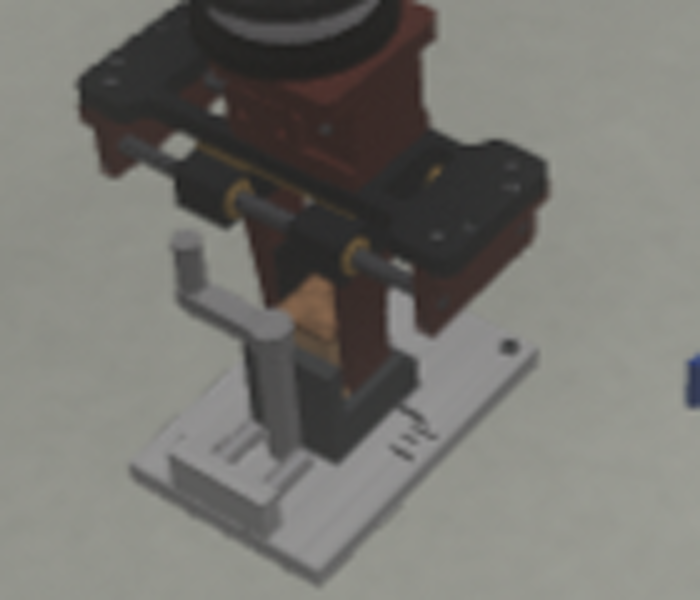

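View pics/c10.png

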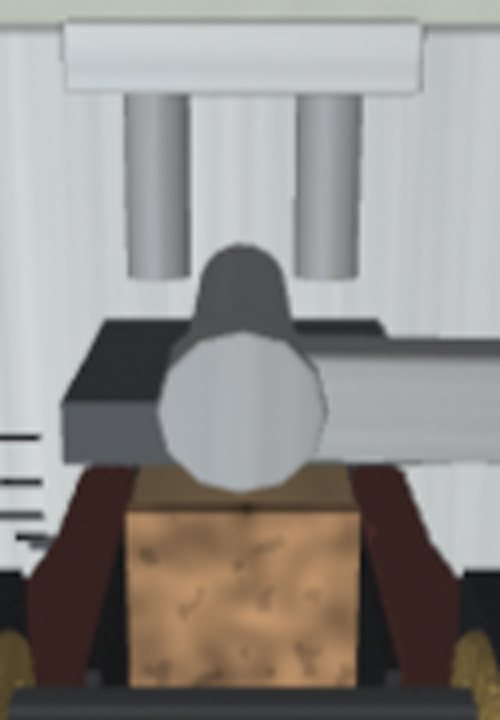

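Block appears seated between the walls. Release, rise and look.

```bash
python3 -m handwheel '[0,0,0,0,0,0, 0,0,0,0,0,0, 0,0,0,0,0,0]' 0.6 && python3 -m handwheel '[0,0,-0.2,0,0,0, 0,0,-0.6,0,0,0, 0,0,-1,0,0,0, -0.3,0,-1,0,0,0, -0.4,0,-1,0,0,0, -0.4,0,-1,0,0,0]'
python3 - <<'E'
from h import *
im,cm=take('wrist','w7')
s=telemetry.sense(); print(s['time'],s['ee_pos'],s['ft_force'])
crop(im,200,100,360,250,5,'c11')
im,_=take('scene','s4'); crop(im,170,160,310,280,5,'c12')
E
```

```text
time: 8.07
ee_pos: [0.6212, -0.0555, 0.0414]
tcp_rot: [-0.0, 0.989, -0.149, 0.0]
ft_force: [0.1, 0.5, -0.2]
opening: 0.052
time: 8.82
ee_pos: [0.5631, -0.0377, 0.1912]
tcp_rot: [0.0, 0.989, -0.149, -0.0]
ft_force: [-0.3, -0.3, 0.3]
opening: 0.0526
8.875 [ 0.56399912 -0.038063    0.19113698] [ 0.28288675 -0.55497017  0.02815549]
```

View pics/c11.png

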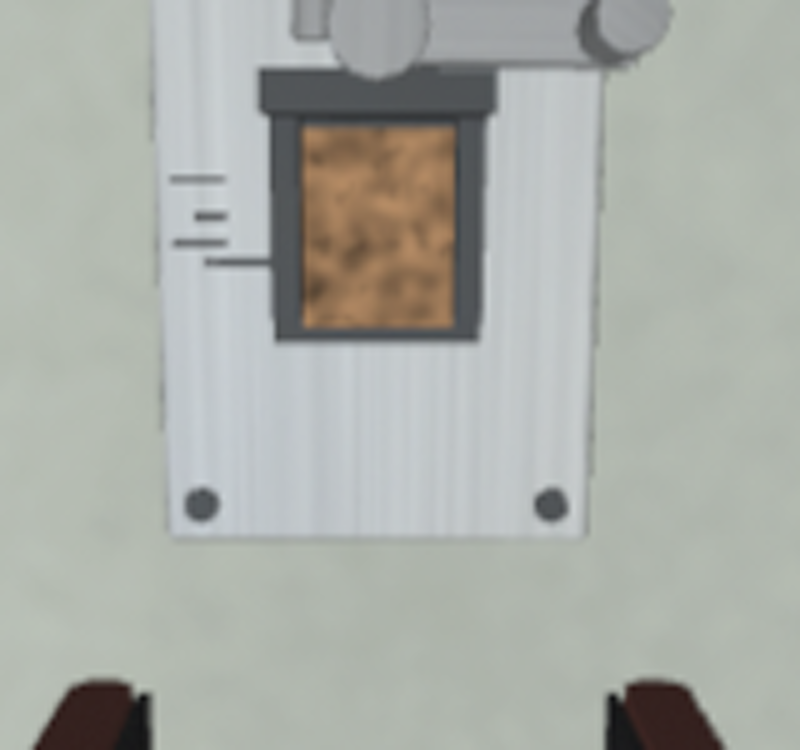

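View pics/c12.png

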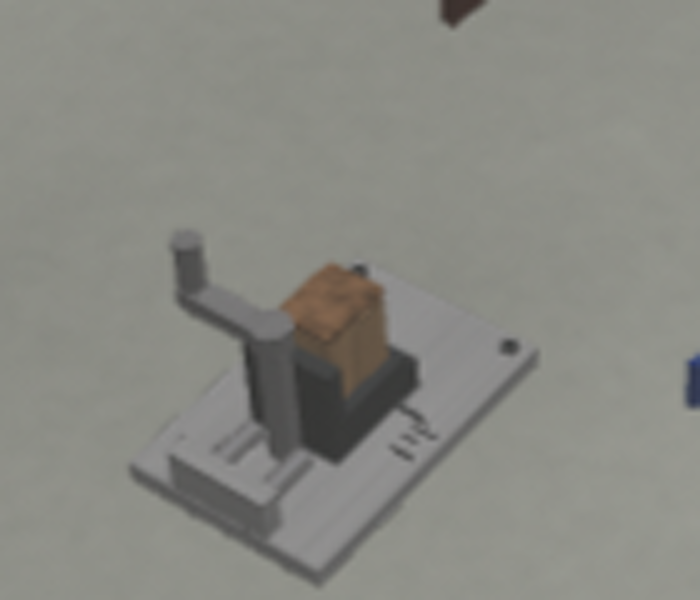

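Block stands in the pocket, cork top centred. I'll check its position and height, then work out the knob approach.

```bash
python3 - <<'E'
from h import *
im,cm=load('w7'); print(blockrect(im,cm,(255,120,295,170),.07))
print('knob',cast(cm,cc([(632,18)],200,100,5),.108))
print('corr',(np.array([-.294,-.956])*.0011))
print(togo([.6392,-.1029,.15],np.radians(-62.1)),togo([.6392,-.1029,.089],np.radians(-62.1)))
E
```

```text
(array([ 0.61840728, -0.05324704]), np.float32(0.035535946), np.float32(0.028373621), np.float32(-17.072956))
knob [[ 0.63906564 -0.10123819  0.108     ]]
corr [-0.0003234 -0.0010516]
[array([0.60364152, 0.26479652, 0.27340745]), array([ 8.60323631e-05, -2.91494139e-05, -5.00913542e-01])] [array([0.60360424, 0.26475401, 0.68007412]), array([ 8.60323631e-05, -2.91494139e-05, -5.00913542e-01])]
```

```bash
python3 -m handwheel '[0.15,0.06,0,0,0,-0.11, 0.3,0.13,0,0,0,-0.22, 0.45,0.2,0,0,0,-0.33, 0.6,0.26,0,0,0,-0.44, 0.604,0.265,0.2,0,0,-0.5, 0.604,0.265,0.2,0,0,-0.5]' 0.5
python3 - <<'E'
from h import *
im,cm=take('wrist','w8'); print(togo([.6392,-.1029,.089],np.radians(-62.1)))
E
```

```text
time: 9.68
ee_pos: [0.6375, -0.1033, 0.1582]
tcp_rot: [-0.001, 0.971, 0.24, -0.002]
ft_force: [0.1, 0.2, 0.1]
opening: 0.044
[array([0.00597157, 0.00412897, 0.47251454]), array([-0.00130599,  0.00136478, -0.0023062 ])]
```

View pics/w8.png

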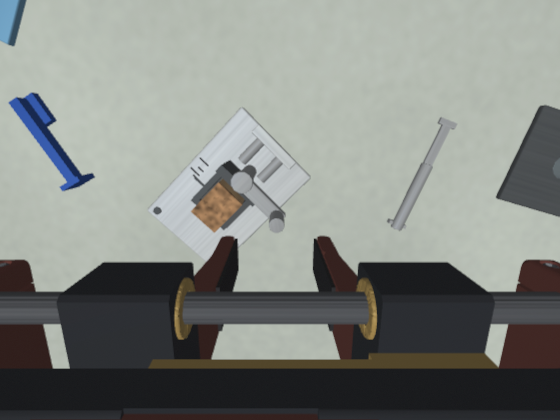

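```bash
python3 -m handwheel '[0,0,0.25,0,0,0, 0,0,0.46,0,0,0, 0,0,0.46,0,0,0, 0,0,0.46,0,0,0]' && python3 -m handwheel '[0,0,0,0,0,0, 0,0,0,0,0,0, 0,0,0,0,0,0, 0,0,0,0,0,0, 0,0,0,0,0,0]' 0 5
python3 - <<'E'
from h import *
im,cm=load('w8'); print('knob',cast(cm,(277,211),.108))
take('wrist','w9'); s=telemetry.sense(); print(s['ee_pos'],s['ft_force'],s['opening'])
E
```

```text
time: 10.22
ee_pos: [0.64, -0.1023, 0.0942]
tcp_rot: [0.0, 0.971, 0.24, 0.001]
ft_force: [0.7, -1.2, 0.5]
opening: 0.0442
time: 10.85
ee_pos: [0.6388, -0.1029, 0.0926]
tcp_rot: [0.0, 0.971, 0.24, 0.0]
ft_force: [1.1, -1.9, 2.8]
opening: 0.0118
knob [[ 0.64969596 -0.09710893  0.108     ]]
[ 0.63879488 -0.10293217  0.09257538] [-0.4076577  -1.34419231  2.49735282] 0.011891855432617487
```

View pics/w9.png

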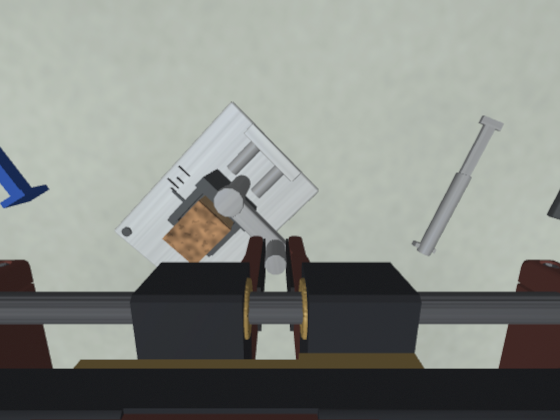

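```bash
python3 - <<'E'
from h import *
im,cm=load('w9'); crop(im,200,180,350,300,5,'c13')
im8,c8=load('w8'); crop(im8,200,150,320,250,5,'c14')
print('knob at',proj(cm,[.6388,-.1029,.108]), proj(c8,[.6388,-.1029,.108]))
E
```

```text
knob at [[276.98634818 266.48078615]] [[277.03712718 226.95565495]]
```

View pics/c13.png

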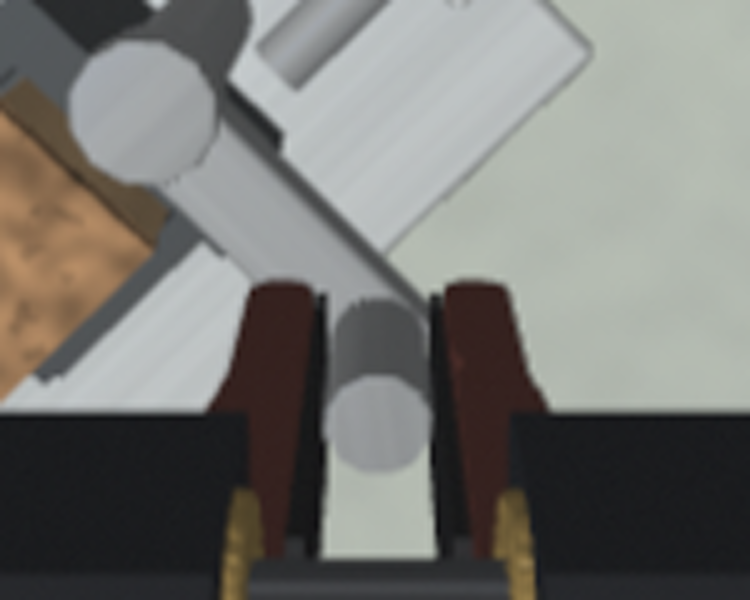

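View pics/c14.png

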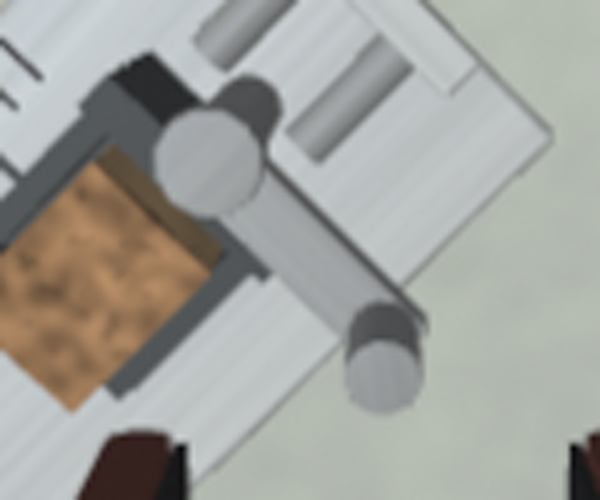

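```bash
python3 - <<'E'
from h import *
yaw=np.radians(-17.1); ex=np.array([np.cos(yaw),np.sin(yaw),0]); ey=np.array([-ex[1],ex[0],0])
s=telemetry.sense(); Rt=Rq(s['tcp_rot'])
f=lambda a: .040*(-np.cos(a)*ex-np.sin(a)*ey)
for a in [1.4,1.2,1,.8,.6,.4,.2,.0,-.05]: print(a,(Rt.inv().apply(f(a)-f(1.54))/.15).round(3))
E
```

```text
1.4 [-0.024 -0.029 -0.   ]
1.2 [-0.05  -0.075 -0.   ]
1 [-0.066 -0.126 -0.   ]
0.8 [-0.073 -0.179 -0.   ]
0.6 [-0.068 -0.232 -0.   ]
0.4 [-0.053 -0.283 -0.   ]
0.2 [-0.028 -0.33  -0.   ]
0.0 [ 0.005 -0.371 -0.   ]
-0.05 [ 0.015 -0.38  -0.   ]
```

```bash
python3 -m handwheel '[-0.024,-0.029,0,0,0,0, -0.05,-0.075,0,0,0,0, -0.066,-0.126,0,0,0,0, -0.073,-0.179,0,0,0,0, -0.068,-0.232,0,0,0,0, -0.053,-0.283,0,0,0,0, -0.028,-0.33,0,0,0,0, 0.005,-0.371,0,0,0,0, 0.012,-0.378,0,0,0,0, 0.012,-0.378,0,0,0,0]'
python3 - <<'E'
from h import *
im,cm=take('wrist','w10'); s=telemetry.sense(); print(s['time'],s['ee_pos'],s['ft_force'],s['opening'])
crop(im,200,120,350,300,4,'c15')
E
```

```text
time: 12.15
ee_pos: [0.6135, -0.0528, 0.0922]
tcp_rot: [0.001, 0.971, 0.24, -0.001]
ft_force: [-1.5, -5.2, 0.4]
opening: 0.0114
12.2 [ 0.61347794 -0.05280341  0.09214225] [-1.65435806 -5.51278305  1.88550733] 0.011750456363279376
```

View pics/c15.png

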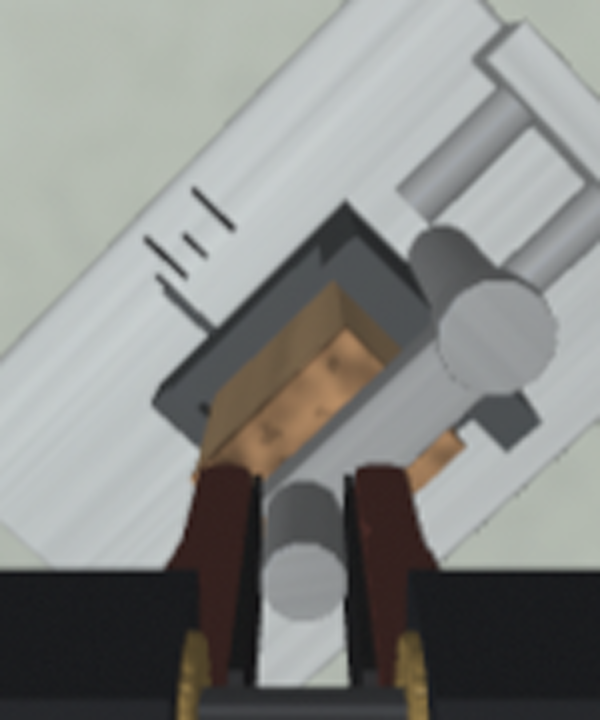

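The stop reaction is about 5.5 N along -y, so the lever is shut. Release and lift.

```bash
python3 -m handwheel '[0,0,0,0,0,0, 0,0,0,0,0,0]' 0.35 && python3 -m handwheel '[0,0,-0.15,0,0,0, 0,0,-0.5,0,0,0, 0,0,-0.8,0,0,0, -0.3,-0.2,-0.8,0,0,0, -0.5,-0.3,-0.8,0,0,0, -0.5,-0.3,-0.8,0,0,0]'
python3 - <<'E'
from h import *
im,cm=take('wrist','w11'); s=telemetry.sense(); print(s['time'],s['ee_pos'],s['ft_force'],s['opening'])
im2,_=take('scene','s5'); crop(im2,170,160,310,280,5,'c17')
E
```

```text
time: 12.45
ee_pos: [0.6142, -0.0501, 0.0924]
tcp_rot: [-0.001, 0.97, 0.241, 0.001]
ft_force: [-0.4, -0.2, 0.3]
opening: 0.0282
time: 13.2
ee_pos: [0.5247, -0.0463, 0.2127]
tcp_rot: [0.0, 0.971, 0.241, -0.0]
ft_force: [0.5, -0.2, 0.3]
opening: 0.0307
13.25 [ 0.5263387  -0.04624814  0.21284945] [-0.04622793 -0.49589604  0.28729181] 0.030539906665654884
```

View pics/w11.png

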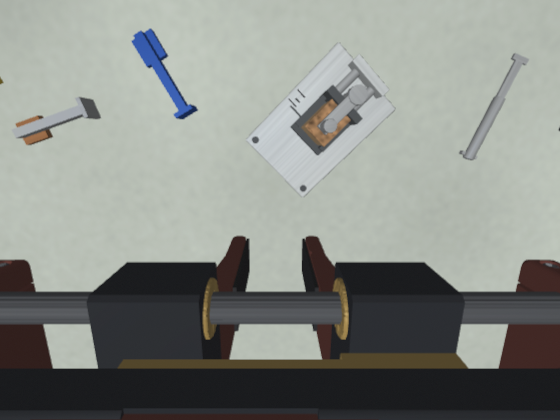

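View pics/c17.png

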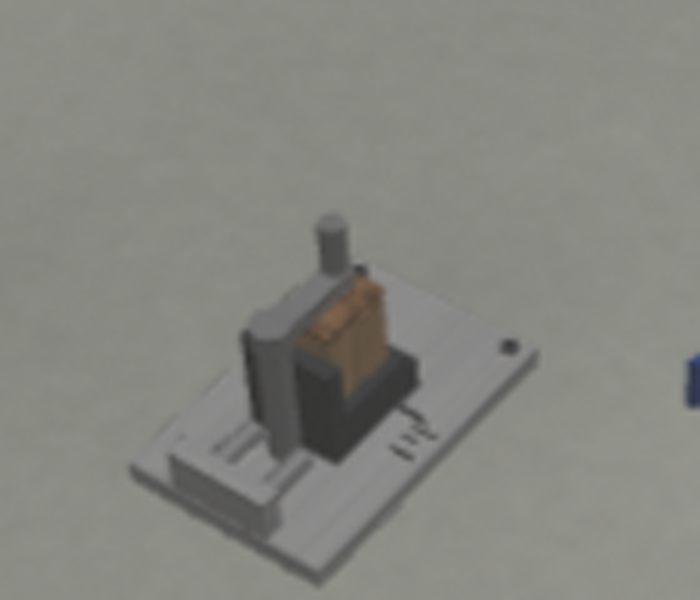

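Lever shut and block locked. Now to the steel arm: I'll hover with the camera looking along it.

```bash
python3 - <<'E'
from h import *
print(telemetry.sense()['joint_pos'].round(2))
print(togo([.433,.265,.16],np.radians(-138)))
E
```

```text
[ 0.32  0.28 -0.41  1.89  0.13  1.   -1.24]
[array([ 0.41457654, -2.12813456,  0.35136756]), array([-3.34532143e-04, -9.70631046e-04,  8.43012310e-01])]
```

```bash
python3 -m handwheel '[0.1,-0.3,0,0,0,0.1, 0.15,-0.6,0,0,0,0.21, 0.2,-0.9,0,0,0,0.31, 0.2,-1,0,0,0,0.42, 0.2,-1,0,0,0,0.53, 0.2,-1,0,0,0,0.63, 0.2,-1,0,0,0,0.74, 0.2,-1,0,0,0,0.84, 0.2,-1,0,0,0,0.84]' 1
python3 - <<'E'
from h import *
s=telemetry.sense(); print(s['time'],s['ee_pos'],s['joint_pos'].round(2))
print(togo([.433,.265,.16],np.radians(-138)))
E
```

```text
time: 14.42
ee_pos: [0.4839, 0.1007, 0.2123]
tcp_rot: [-0.0, 0.915, -0.404, 0.0]
ft_force: [-0.7, -0.5, 0.2]
opening: 0.0876
14.425 [0.48391747 0.10072502 0.2122661 ] [-0.06  0.21 -0.31  1.97  0.08  0.97 -2.81]
[array([-1.03790357, -0.48682444,  0.34897696]), array([-0.00043365,  0.00012669,  0.00398886])]
```

Joint 7 would run out of range that way, so I'll use the half-turned grasp instead, with the camera on the tail side.

```bash
python3 -m handwheel '[-0.1,-0.2,0.1,0,0,-0.11, -0.1,-0.4,0.2,0,0,-0.22, -0.1,-0.48,0.35,0,0,-0.33, -0.1,-0.48,0.35,0,0,-0.44, -0.1,-0.48,0.35,0,0,-0.55, -0.1,-0.48,0.35,0,0,-0.66, -0.1,-0.48,0.35,0,0,-0.77, -0.1,-0.48,0.35,0,0,-0.88, -0.1,-0.48,0.35,0,0,-1]' && python3 -m handwheel '[0,0,0,0,0,-0.11, 0,0,0,0,0,-0.22, 0,0,0,0,0,-0.33, 0,0,0,0,0,-0.44, 0,0,0,0,0,-0.55, 0,0,0,0,0,-0.66, 0,0,0,0,0,-0.77, 0,0,0,0,0,-0.88, 0,0,0,0,0,-1, 0,0,0,0,0,-1]'
python3 - <<'E'
from h import *
im,cm=take('wrist','w12'); s=telemetry.sense(); print(s['time'],s['ee_pos'],s['joint_pos'].round(2))
E
```

```text
time: 15.55
ee_pos: [0.5268, 0.1599, 0.1597]
tcp_rot: [-0.0, 0.931, 0.364, 0.0]
ft_force: [1.0, 0.4, 0.5]
opening: 0.0878
time: 16.8
ee_pos: [0.5267, 0.1596, 0.1596]
tcp_rot: [-0.001, 0.405, 0.914, 0.001]
ft_force: [-0.2, -0.4, 0.8]
opening: 0.0878
16.85 [0.52659317 0.15960607 0.1596671 ] [ 0.33  0.52 -0.97  1.87  0.5   1.02 -0.11]
```

View pics/w12.png

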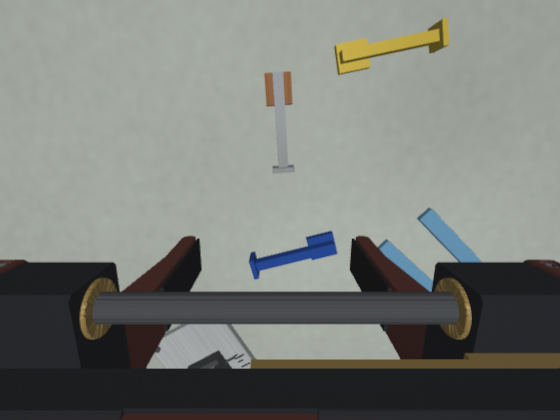

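```bash
python3 - <<'E'
from h import *
im,cm=load('w12'); crop(im,250,60,310,180,6.5,'c18')
E
```

```text
(no output)
```

View pics/c18.png

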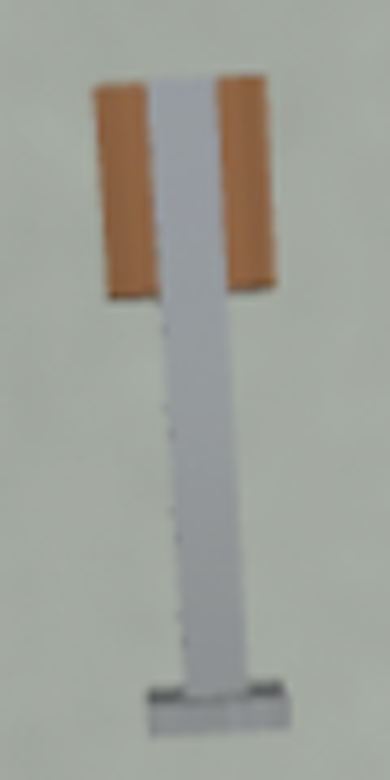

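```bash
python3 - <<'E'
from h import *
im,cm=load('w12'); f=lambda p,z: cast(cm,cc(p,250,60,6.5),z)[:,:2]
b=f([(182,79),(216.5,694)],.02); d=b[1]-b[0]; yb=np.degrees(np.arctan2(d[1],d[0])); print('bar len',np.linalg.norm(d),yb)
fl=f([(150,736),(289,727)],.026); w=fl[0]-fl[1]; print('flange w',np.linalg.norm(w),np.degrees(np.arctan2(w[1],w[0])),fl.mean(0))
pa=f([(93,86),(267,76),(106,298),(275,290)],.008); d2=pa[2]+pa[3]-pa[0]-pa[1]; print('pallet',np.linalg.norm(d2)/2,np.degrees(np.arctan2(d2[1],d2[0])),'w',np.linalg.norm(pa[2]-pa[3]), pa.mean(0))
u=d/np.linalg.norm(d); print('origin from flange',fl.mean(0)-.048*u,'from pallet',pa.mean(0)+.033*u,'bar line at mid',b.mean(0))
s=telemetry.sense(); print(s['tcp_rot'],s['ee_pos'])
E
```

```text
bar len 0.08828741123571084 -44.14106251289011
flange w 0.021313001765151076 -134.0423114474495 [0.51168692 0.18995879]
pallet 0.030246174348028166 -44.575078356405605 w 0.026012099163144422 [0.45392205 0.24573645]
origin from flange [0.47724081 0.2233873 ] from pallet [0.47760376 0.22275435] bar line at mid [0.47633465 0.22425449]
[-4.33425829e-04  4.06284537e-01  9.13746352e-01  5.40566522e-04] [0.52659317 0.15960607 0.1596671 ]
```

```bash
python3 - <<'E'
from h import *
for z in (.08,.004): print(togo([.4853,.2169,z],np.radians(45.8)))
E
```

```text
[array([0.46734973, 0.0511274 , 0.5317225 ]), array([ 0.00043016, -0.00077039, -0.0415923 ])]
[array([0.46672585, 0.05080532, 1.03838868]), array([ 0.00043016, -0.00077039, -0.0415923 ])]
```

```bash
python3 -m handwheel '[0.25,0.02,0.1,0,0,-0.042, 0.467,0.051,0.3,0,0,-0.042, 0.467,0.051,0.53,0,0,-0.042, 0.467,0.051,0.53,0,0,-0.042, 0.467,0.051,0.53,0,0,-0.042]' 0.5
python3 - <<'E'
from h import *
im,cm=take('wrist','w13'); print(togo([.4853,.2169,.004],np.radians(45.8)))
E
```

```text
time: 17.48
ee_pos: [0.4856, 0.2167, 0.0813]
tcp_rot: [0.0, 0.376, 0.927, 0.0]
ft_force: [-0.2, 0.1, 0.2]
opening: 0.0446
[array([ 0.00401535, -0.00300559,  0.51737907]), array([0.0011915 , 0.00041727, 0.00073253])]
```

View pics/w13.png

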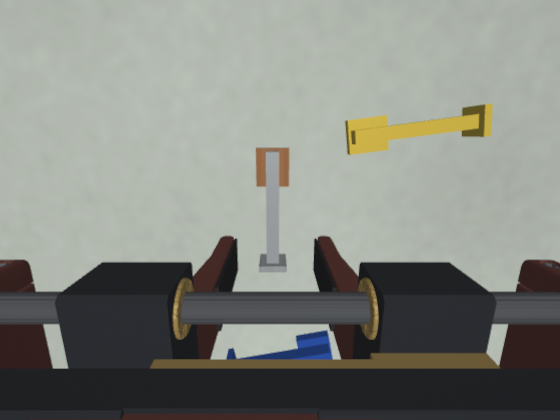

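```bash
python3 -m handwheel '[0,0,0.2,0,0,0, 0,0,0.38,0,0,0, 0,0,0.49,0,0,0, 0,0,0.505,0,0,0, 0,0,0.505,0,0,0]' && python3 -m handwheel '[0,0,0,0,0,0, 0,0,0,0,0,0, 0,0,0,0,0,0, 0,0,0,0,0,0, 0,0,0,0,0,0, 0,0,0,0,0,0]' 0 45
```

```text
time: 18.15
ee_pos: [0.4854, 0.2168, 0.0054]
tcp_rot: [0.0, 0.375, 0.927, 0.001]
ft_force: [-0.5, 0.8, 0.4]
opening: 0.0438
time: 18.9
ee_pos: [0.4848, 0.2164, 0.0047]
tcp_rot: [0.0, 0.375, 0.927, -0.0]
ft_force: [-0.4, -1.0, 3.8]
opening: 0.0095
```

```bash
python3 -m handwheel '[0,0,-0.1,0,0,0, 0,0,-0.4,0,0,0, 0,0,-0.75,0,0,0, 0,0,-0.75,0,0,0, 0,0,-0.75,0,0,0]'
python3 - <<'E'
from h import *
im,cm=take('wrist','w14'); s=telemetry.sense(); print(s['time'],s['ee_pos'],s['tcp_rot'],s['ft_force'],s['ft_torque'],s['opening'])
im2,_=take('scene','s6'); crop(im2,280,100,440,240,5,'c19')
print(togo([.5352,-.0290,.12],np.radians(72.9)))
E
```

```text
time: 19.52
ee_pos: [0.4846, 0.2159, 0.117]
tcp_rot: [0.0, 0.375, 0.927, -0.0]
ft_force: [0.9, -0.7, -0.8]
opening: 0.0094
19.575 [0.48421616 0.2157183  0.11635987] [-3.27561762e-04  3.74985591e-01  9.27030347e-01 -6.59084072e-04] [ 0.58135654 -0.09839828 -0.38202658] [-0.02427449 -0.12581405  0.02916948] 0.009648008786768913
[array([-1.37916881, -0.93593313, -0.02527906]), array([-0.00114495, -0.00061457, -0.2993055 ])]
```

View pics/w14.png

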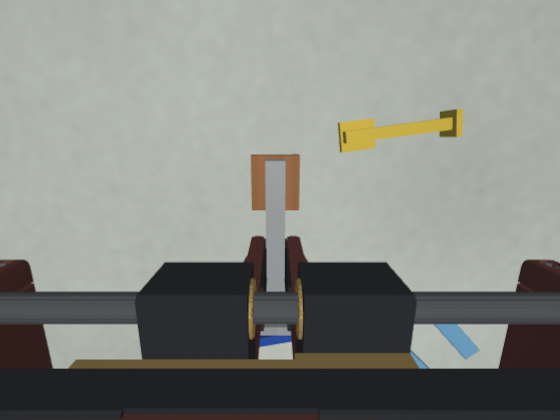

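View pics/c19.png

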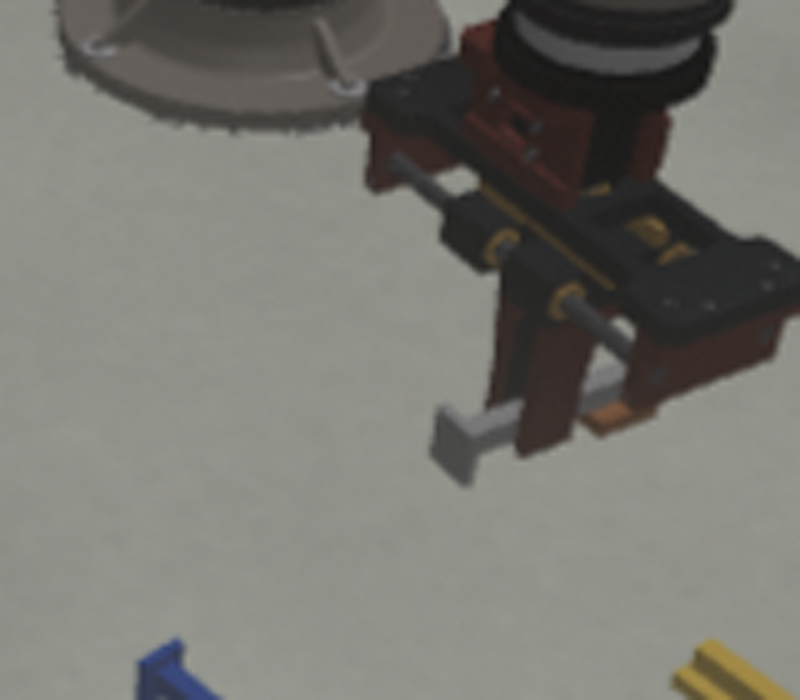

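```bash
python3 -m handwheel '[-0.25,-0.17,0,0,0,-0.07, -0.5,-0.34,0,0,0,-0.15, -0.75,-0.51,0,0,0,-0.22, -1,-0.68,0,0,0,-0.3, -1,-0.68,0,0,0,-0.3, -1,-0.68,0,0,0,-0.3]'
python3 - <<'E'
from h import *
s=telemetry.sense(); print(s['ee_pos'],s['joint_pos'].round(2)); print(togo([.5352,-.0290,.12],np.radians(72.9)),togo([.5352,-.0290,.040],np.radians(72.9)))
E
```

```text
time: 20.38
ee_pos: [0.521, 0.0393, 0.1163]
tcp_rot: [-0.001, 0.148, 0.989, 0.0]
ft_force: [-0.3, -0.2, -1.3]
opening: 0.0094
[0.52100192 0.03932525 0.11626271] [ 0.62  0.59 -1.06  1.96  0.63  0.97  0.52]
[array([-0.22421428, -0.40760108, -0.02551842]), array([ 0.00029372, -0.00117815,  0.00022557])] [array([-0.22520125, -0.40784733,  0.50781394]), array([ 0.00029372, -0.00117815,  0.00022557])]
```

```bash
python3 -m handwheel '[-0.1,-0.2,0,0,0,0, -0.224,-0.408,0,0,0,0, -0.224,-0.408,0.15,0,0,0, -0.224,-0.408,0.35,0,0,0, -0.224,-0.408,0.507,0,0,0, -0.224,-0.408,0.507,0,0,0, -0.224,-0.408,0.507,0,0,0, -0.224,-0.408,0.507,0,0,0]'
python3 - <<'E'
from h import *
im,cm=take('wrist','w15'); s=telemetry.sense(); print(s['time'],s['ee_pos'],s['tcp_rot'],s['ft_force'],s['ft_torque'])
im2,_=take('scene','s7'); crop(im2,150,120,310,260,5,'c20')
im3,_=take('top','t2'); crop(im3,250,140,370,240,6,'c21')
print(togo([.5352,-.0290,.040],np.radians(72.9)))
E
```

```text
time: 21.38
ee_pos: [0.5365, -0.0289, 0.0419]
tcp_rot: [0.001, 0.148, 0.989, 0.0]
ft_force: [0.3, -0.4, -1.5]
opening: 0.0093
21.425 [ 0.53650965 -0.0291462   0.04190253] [7.66814736e-04 1.48033837e-01 9.88981996e-01 8.71474662e-05] [-0.67772089 -0.51429385 -0.37561038] [ 0.02778396 -0.16652991  0.00777056]
[array([0.00822026, 0.00130299, 0.01097819]), array([9.67829603e-05, 7.25314593e-04, 5.53393028e-04])]
```

View pics/w15.png

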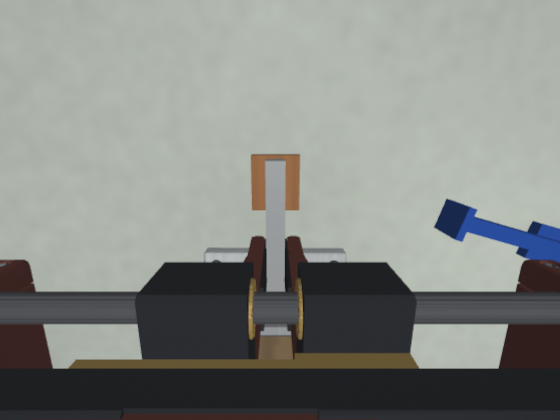

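View pics/c20.png

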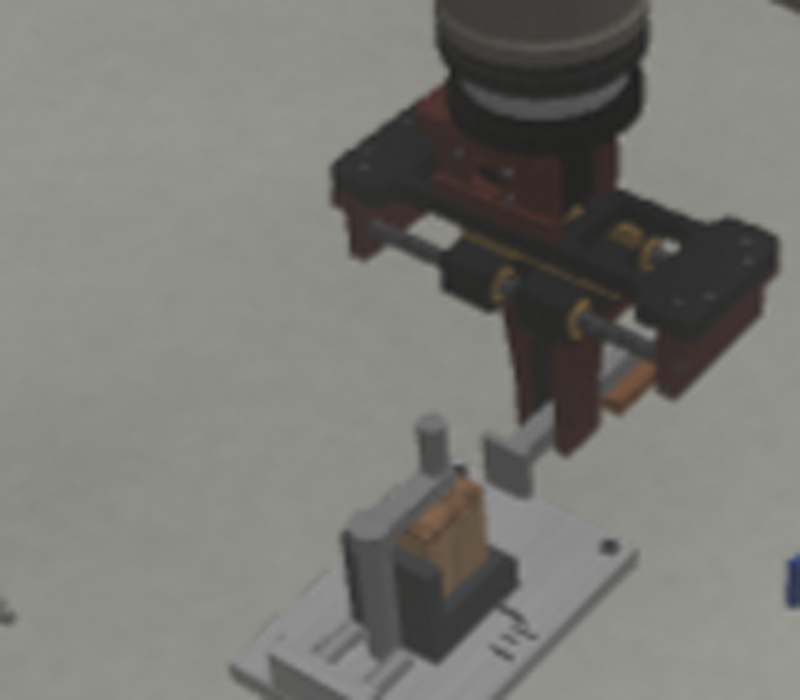

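View pics/c21.png

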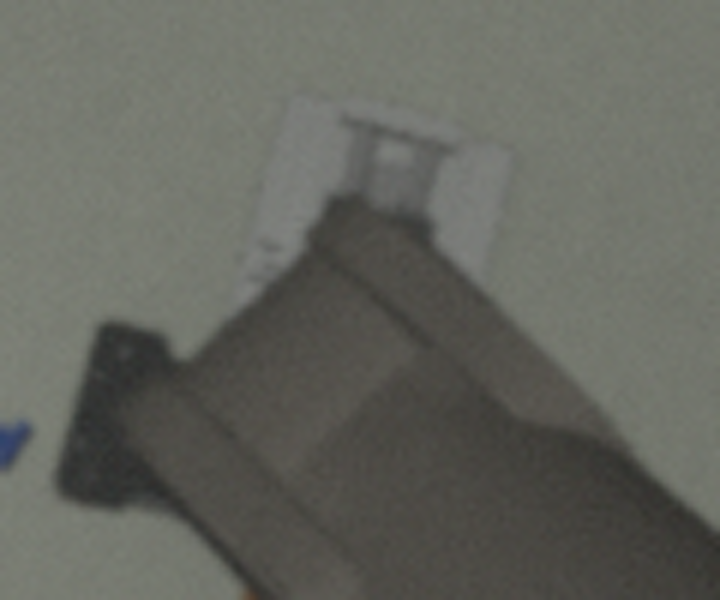

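```bash
python3 - <<'E'
from h import *
im,cm=load('s7'); crop(im,235,195,270,230,16,'c22')
im,cm=load('w15'); crop(im,195,235,355,275,5,'c23')
E
```

```text
(no output)
```

View pics/c22.png

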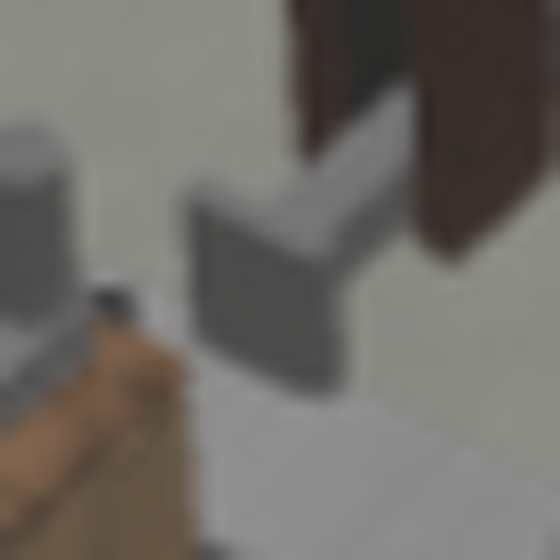

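View pics/c23.png

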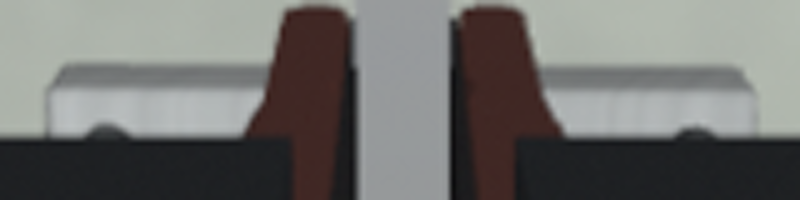

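```bash
python3 - <<'E'
from h import *
im,cm=load('s7'); yaw=np.radians(-17.1); ex=np.array([np.cos(yaw),np.sin(yaw),0]); ey=np.array([-ex[1],ex[0],0]); pk=np.array([.6193,-.0549,0])
def onplane(px,x0):
    o=np.array(cm['xyz']); d=cast(cm,px,0)-o
    t=(x0-(o-pk)@ex)/(d@ex); P=o+d*t[:,None]
    return np.c_[(P-pk)@ey,P[:,2]]
q=onplane(cc([(192,205),(340,262),(340,395),(198,345)],235,195,16),-.0488); print(q.round(4),q.mean(0))
# block top front corner +y (190,370): at z=.07
P=cast(cm,cc([(186,372)],235,195,16),.07); print('block +y front top corner',((P-pk)@ex),((P-pk)@ey))
E
```

```text
[[-0.0114  0.0579]
 [ 0.0129  0.0605]
 [ 0.0117  0.036 ]
 [-0.0121  0.0323]] [0.00026558 0.04667419]
block +y front top corner [-0.0138478] [0.01564603]
```

```bash
python3 - <<'E'
from h import *
im,cm=load('s7'); yaw=np.radians(-17.1); ex=np.array([np.cos(yaw),np.sin(yaw),0]); ey=np.array([-ex[1],ex[0],0]); pk=np.array([.6193,-.0549,0])
b=np.array([.004,.002,0]) # scene bias
ez=np.array([0,0,1.])
F=[pk+b-.0488*ex+y*ey+z*ez for y,z in [(-.011,.063),(.011,.063),(.011,.037),(-.011,.037)]]
print(((proj(cm,F)-[235,195]+.5)*16-.5).round(0))
F=[pk+b+x*ex+y*ey+.012*ez for x,y in [(-.075,.05),(-.075,-.05)]]; print(proj(cm,F))
E
```

```text
[[196. 200.]
 [331. 265.]
 [340. 411.]
 [206. 345.]]
[[278.2987501  228.811507  ]
 [241.36124091 210.72728543]]
```

```bash
cat >> h.py <<'E'
JY=np.radians(-17.1); EX=np.array([np.cos(JY),np.sin(JY),0]); EY=np.array([-EX[1],EX[0],0]); PK=np.array([.6193,-.0549,0])
def avg(n=6):
    # n camera periods, mean force in jig axes
    F=[];T=[]
    for i in range(n):
        snapshot('scene'); s=telemetry.sense(); F.append(s['ft_force']);T.append(s['ft_torque'])
    F=np.mean(F,0);T=np.mean(T,0); p=s['ee_pos']-PK
    print('t',s['time'],'F jig',(F@EX).round(2),(F@EY).round(2),F[2].round(2),'T',(T@EX).round(3),(T@EY).round(3),T[2].round(3),'tcp jig',(p@EX).round(4),(p@EY).round(4),p[2].round(4),'flange x',(p@EX+.038).round(4),'q',s['tcp_rot'].round(4),'open',round(s['opening'],4))
E
python3 -m handwheel '[-0.08,0,0.005,0,0,0, -0.165,0,0.005,0,0,0, -0.165,0,0.005,0,0,0, -0.165,0,0.005,0,0,0]'
python3 - <<'E'
from h import *
avg(6); im,_=take('wrist','w16'); crop(im,195,235,355,365,5,'c24')
E
```

```text
time: 22.02
ee_pos: [0.5594, -0.0367, 0.0401]
tcp_rot: [-0.0, 0.148, 0.989, 0.0]
ft_force: [-0.3, 0.1, -0.8]
opening: 0.0097
t 22.325 F jig -0.39 -0.14 -0.85 T 0.064 -0.116 0.006 tcp jig -0.0626 -0.0003 0.0403 flange x -0.0246 q [-0.00e+00  1.48e-01  9.89e-01 -1.00e-04] open 0.0097
```

View pics/c24.png

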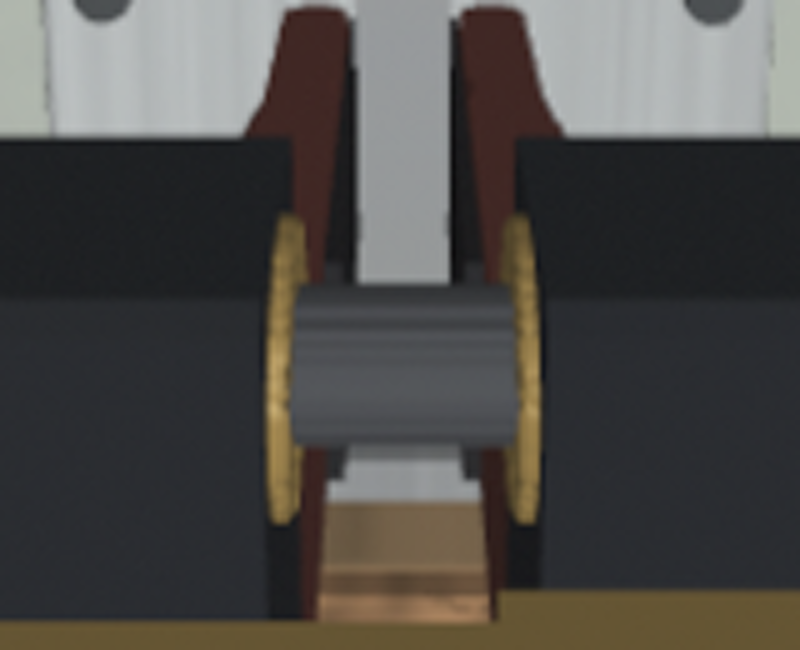

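```bash
python3 -m handwheel '[-0.015,0,0,0,0,0, -0.03,0,0,0,0,0, -0.045,0,0,0,0,0, -0.06,0,0,0,0,0, -0.07,0,0,0,0,0, -0.07,0,0,0,0,0]'
python3 - <<'E'
from h import *
avg(6); im,_=take('scene','s8'); crop(im,180,170,290,260,6.5,'c25')
E
```

```text
time: 23.12
ee_pos: [0.569, -0.0396, 0.0401]
tcp_rot: [-0.001, 0.148, 0.989, -0.0]
ft_force: [-3.4, 1.0, 0.7]
opening: 0.0097
t 23.425 F jig -3.79 0.33 -0.41 T 0.148 0.769 -0.001 tcp jig -0.0523 -0.0002 0.0401 flange x -0.0143 q [-3.00e-04  1.48e-01  9.89e-01  1.00e-04] open 0.0099
```

View pics/c25.png

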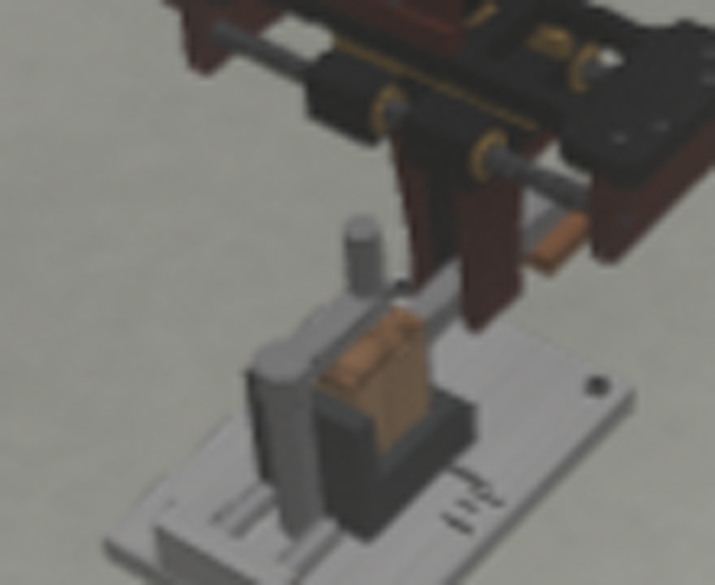

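Contact is made at about 3.4 N, close to the cradle's preload. I'll press a further 9 mm.

```bash
python3 -m handwheel '[-0.012,0,0,0,0,0, -0.024,0,0,0,0,0, -0.036,0,0,0,0,0, -0.048,0,0,0,0,0, -0.06,0,0,0,0,0, -0.06,0,0,0,0,0, -0.06,0,0,0,0,0]'
python3 - <<'E'
from h import *
avg(8); im,_=take('scene','s9'); crop(im,180,170,290,260,6.5,'c26'); im,_=take('wrist','w17'); crop(im,195,235,355,365,5,'c27')
im,_=take('top','t3'); crop(im,270,140,350,235,6,'c28')
E
```

```text
time: 24.35
ee_pos: [0.5771, -0.0421, 0.0401]
tcp_rot: [-0.001, 0.148, 0.989, -0.0]
ft_force: [-7.7, 3.0, 2.4]
opening: 0.0097
t 24.75 F jig -7.66 0.31 1.92 T 0.138 1.517 -0.057 tcp jig -0.0442 -0.0001 0.04 flange x -0.0062 q [-1.100e-03  1.479e-01  9.890e-01 -1.000e-04] open 0.0098
```

View pics/c26.png

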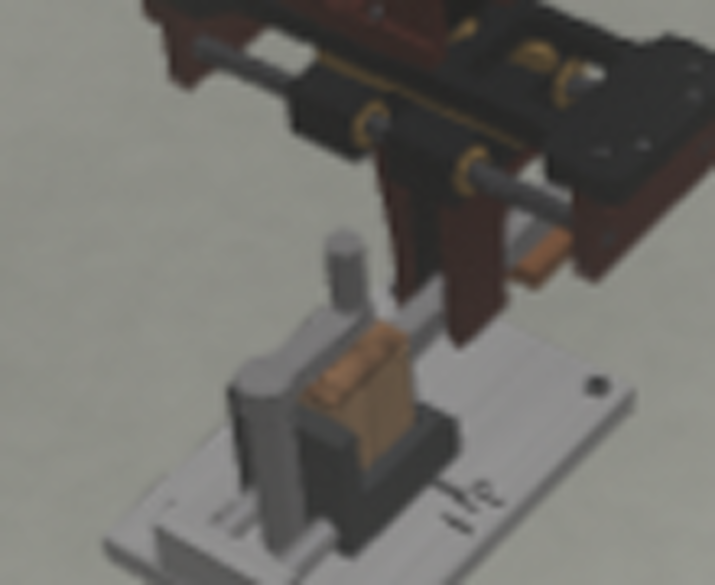

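View pics/c27.png

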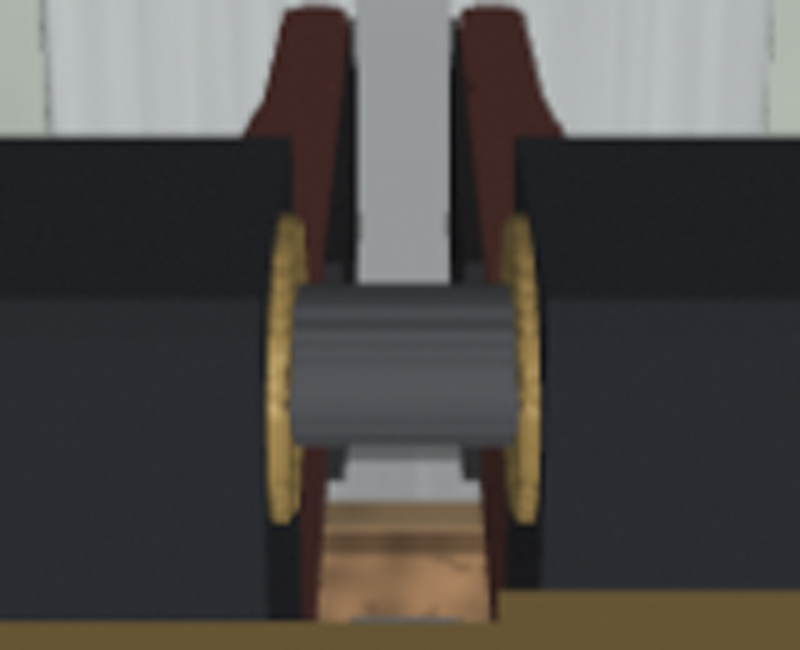

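View pics/c28.png

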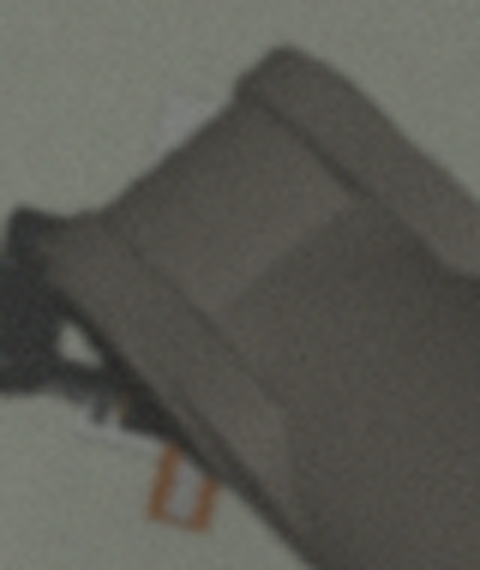

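```bash
python3 -m handwheel '[-0.004,0,0,0,0,0, -0.008,0,0,0,0,0, -0.008,0,0,0,0,0, -0.008,0,0,0,0,0]'
python3 - <<'E'
from h import *
avg(8); avg(8); im,_=take('scene','s10'); crop(im,235,235,270,260,18,'c29'); im,_=take('wrist','w18')
def pal(n):
    im,_=load(n); h=cv2.cvtColor(im,cv2.COLOR_BGR2HSV); m=((h[...,0]<20)&(h[...,1]>110)); m[:, :230]=0; m[:,320:]=0; m[230:]=0; ys,xs=np.nonzero(m); return xs.min(),xs.max(),ys.min(),ys.max()
for n in ['w14','w15','w16','w17','w18']: print(n,pal(n))
E
```

```text
time: 25.4
ee_pos: [0.578, -0.0424, 0.04]
tcp_rot: [-0.001, 0.148, 0.989, -0.0]
ft_force: [-8.2, 2.4, 2.5]
opening: 0.0099
t 25.8 F jig -8.14 0.04 1.96 T 0.133 1.646 -0.033 tcp jig -0.0431 -0.0002 0.04 flange x -0.0051 q [-1.300e-03  1.479e-01  9.890e-01 -2.000e-04] open 0.0096
t 26.2 F jig -7.93 0.21 2.02 T 0.124 1.646 -0.046 tcp jig -0.0431 -0.0002 0.04 flange x -0.0051 q [-1.300e-03  1.479e-01  9.890e-01 -2.000e-04] open 0.0095
w14 (np.int64(251), np.int64(298), np.int64(155), np.int64(209))
w15 (np.int64(251), np.int64(298), np.int64(155), np.int64(209))
w16 (np.int64(251), np.int64(298), np.int64(155), np.int64(209))
w17 (np.int64(252), np.int64(298), np.int64(155), np.int64(208))
w18 (np.int64(252), np.int64(298), np.int64(155), np.int64(209))
```

View pics/c29.png

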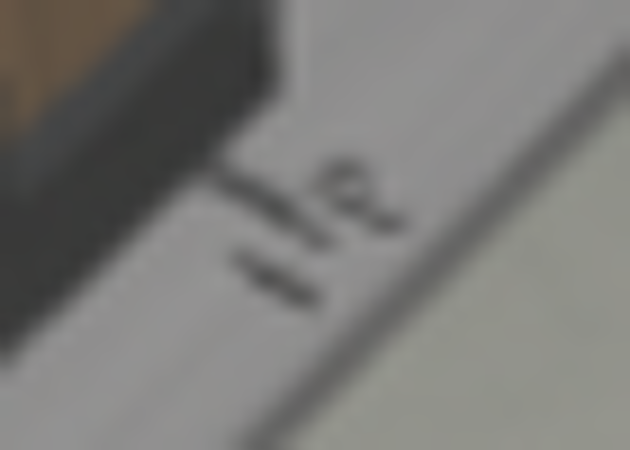

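View pics/w18.png

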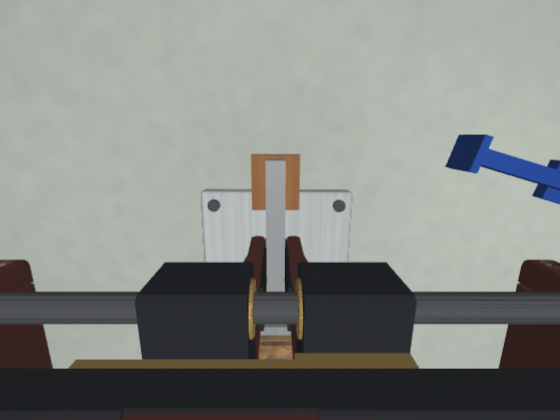

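```bash
python3 -c "
from h import *
im,_=load('s10'); crop(im,150,130,420,340,2.9,'c30')"
```

```text
(no output)
```

View pics/c30.png

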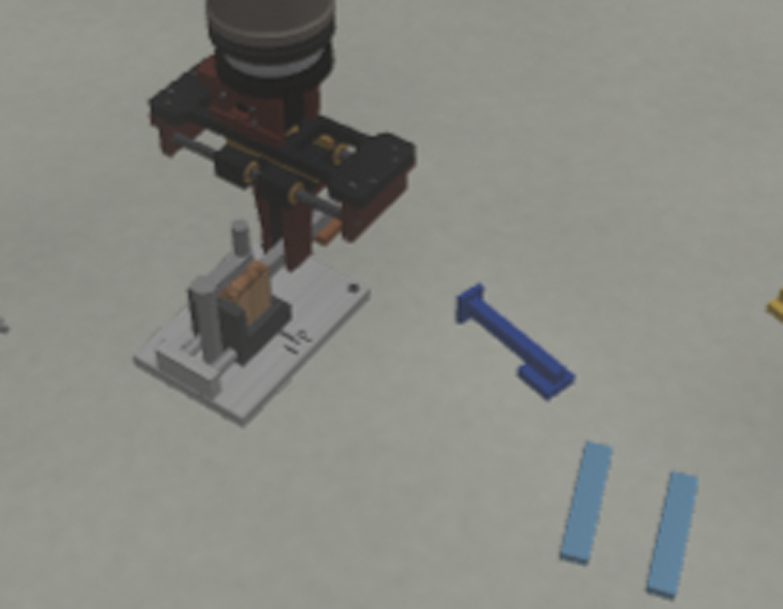

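The final view shows the lever shut, the flange on the block, the pointer between the long marks and the keys untouched. Handing in.

```bash
python3 -c "
from h import *
print(ctrl.sign_off())"
```

```text
the job is handed in; nothing more can be done
None
```

The wooden block is in the pocket with the lever shut over it. The robot is holding the steel pallet arm level, with its flange pressing on the block's front face. I handed it in at about 26 s on the robot's clock.

**Push:** The wrist sensor read about 8.0 N, or about 7.6 N after taking off the 0.4 N it showed just before contact. From the flange's movement, I estimate the cradle is pushed back 9–10 mm. In the scene picture the pointer is between the two long marks, at about the 10 mm mark.

**Seating and lever:** The block measured straight in the pocket with its top at the seated height. The lever stopped against its end with about 5.5 N on the knob.

**Grip:** The pallet arm showed no slip in the grip during the push. The tool tilted by about 0.15°.

**Checks that disagreed or were incomplete:**
- **Scene camera:** It placed the jig about 4 mm off from the wrist camera along x. I used the wrist camera, which matched the top camera to about 2 mm.
- **Flange position:** It looks up to about 0.8 mm off centre sideways in the last wrist picture. Its centre is about 48–49 mm above the bench, but the scene camera read 47 mm before its offset was allowed for.
- **Upward force:** About 2–3 N of upward force appeared at the wrist while pressing, which I took to be friction at the block face.
- **Objects to leave alone:** The two celluloid keys were in view and untouched at the end. The button lifter was almost out of that last close-up, but no move went near it.

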